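# Charge the chocolate melter

### The arm

A 7-joint arm with a two-finger parallel gripper is mounted at the origin on the work surface. World frame = base frame: x ahead of the robot, y to its left, z up, the work surface at z = 0. Lengths are in mm, angles in rad, forces in N, time in s.
With the tool pointing down it reaches from about 375 to 925 mm from the base axis. Payload 3.1 kg.
Tool frame: the origin (TCP) lies at the very end of the fingers, on their centre line; the grasp point (between the pads) lies 19 mm behind it (grip_depth is the distance from the TCP to the grasp point, in mm); z points along the fingers, y is the line along which they close (so a half turn about z gives the same grasp; the last joint's range is limited). The gripper opens to 85 mm and grips with 20 to 120 N. Pads are 22 mm wide; open, the fingers measure 114 mm over their backs; the gripper's body (76 mm by 85 mm) begins 54 mm behind the grasp point. The pads swing forward as they close: fully open they stand 13 mm farther back than shut.
Start: joints at [1.25, 0.383, 0.044, 1.598, -0.018, 1.161, -0.05], TCP at [143.645, -633.932, 231.269] pointing down, gripper open.
Joint ranges: [-2.61, 2.61], [-0.41, 2.15], [-1.48, 1.57], [0, 2.5], [-1.57, 4.71], [0.05, 1.97], [-2.85, 2.85]. Speed limits (rad/s): [2.79, 2.79, 3.14, 3.14, 3.14, 3.14, 3.14].

### API

Orientations are given as a rotation vector (axis times angle).
In Python, from station import observe, read_camera, sign_off, grip_depth gives the robot as it stands.
- The arm moves only by the shell command python3 -m pendant 'ROWS' [FORCE]. ROWS is JSON, a list of rows, each a list of 5 numbers: the shift along the world's x, y, z in m, then the turn about the world's z in rad, then the opening in per cent of the stroke, from 0 (shut) to 100 (fully open). A call has 1 to 20 rows; each row shifts and turns the commanded pose from where the row before left it; what a row does not reach is not made up. A row lasts 1/10 s, in which the tool goes at most 50 mm and 8.59 degrees, less where a joint would pass 70% of its speed; a pose out of reach is approached as far as the arm can. A call is refused whole if a number of a shift passes 0.05 or a number of a turn 0.15, either way. A call with a gripper value outside its range is refused whole. The fingers move at their own pace and stop on an object; FORCE is the grip in N (left out, the last holds). Time passes only in rows, so rows that do not move let the fingers close. It gives the time, the measured TCP pose, the force, the opening and the grip force at its end, in the units of the state.
- observe(): the state, without advancing time (a new reading comes with each control period).
- read_camera(name): name is "side" or "top"; returns a dict with "frame" (480x640x3 uint8, red, green, blue), "depth" (480x640 float32, mm along the optical axis (not along the pixel's ray), 0 where there is no reading), "vfov" (degrees; the focal length in pixels is half the picture's height over the tangent of half this angle, whatever the lens; pixels are square), "cx", "cy" (the principal point, pixels), "dist_coeffs" ([k1, k2, p1, p2, k3] as OpenCV has them; the pictures are not rectified), "eye" and "rotation" of the camera in the world. Camera axes: x right, y down, z forward; pixel columns grow to the right and rows downward; lengths in mm; the calibration is good to about 2 mm. A picture is of the moment at which its call begins.
- sign_off(): hands the job in; it is judged then, once.
The state is a dict: "clock": time; "joint_positions": joint angles; "joint_velocities": joint speeds; "tau": joint torques, N m; "eef_pos": TCP position; "eef_rot": TCP orientation; "force": force on the tool from outside, world axes, zero at the start; "wrist_torque": the same for the moment, N m; "opening": finger opening in mm; "gripper_force": force on a finger pad.
Only numpy, scipy, OpenCV 4.12 (cv2) and the standard library are available. Lean on these libraries where they do the work, as an engineer would, in place of code of your own. Each camera call takes 0.05 s, during which the arm holds its last target. There are 200 camera calls.

### The job

Make up the batch: gather every chocolate chunk lying on the board into the white tray on the scale, beside those already in it; then carry the tray over to the melter and tip it so that the whole batch is in the hopper, and stand the empty tray upright back on the scale. After tipping, shut the melter's lid fully, and once it is shut lay the dark steel retaining bar flat across it, centred in the two forked brackets. Do not knock over the chocolate figures or the jar.

Things in the scene. Friction and masses are not known exactly. Their poses are not given: they have to be found in the camera images.
- hopper_floor (a point): centre of the hopper's inner floor, 50 mm above the worktop, in the fixed chocolate melter: an open steel box 220 (x) x 200 mm (y) outside, 8 mm walls, rim 140 mm above the worktop, inside 204 x 184 x 90 mm deep. Axes: the melter's, x roughly away from the robot, y to the left, towards the lid's hinge, z up
- fork_mid (a point): point over the hopper's centre at saddle height, 153 mm above the worktop (4.5 mm above the shut lid's top). Axes as the melter's. Two fixed brackets stand outside its front and back walls at x = -120 and +120 mm, each 20 mm thick (x), ending in a flat saddle between two prongs: notch 38 mm wide (y), open upwards; prongs 22 mm high, 8 mm thick
- lid (a joint): angle of the melter's lid, rad: 0 = shut flat on the rim, 1.57 = upright, at most 1.9. A stiff hinge (0.5 N m) holds it at any angle; about 5 N at the free edge moves it. It is hinged along the hopper's +y (left) rim: to shut it, push its left (outer) face to the right, then down
- lid_hinge (a point): middle of the lid's hinge line, 140 mm above the worktop; the line is this frame's x, parallel to the melter's x. The frame turns with the lid: the steel plate, 216 mm (x), 8 mm thick, extends 200 mm along its -y; its outer face lies 8 mm along +z
- lid_edge (a point): middle of the lid's free edge, 200 mm from the hinge, axes as lid_hinge. On the outer (+z) face, 180 mm from the hinge, stands a black grip strip: 70 mm long (x from -55 to +15 mm), 12 mm thick, 22 mm high
- tray_floor (a point): centre of the inner floor of the loose white plastic tray (280 g), 4 mm above its underside. Axes: x towards the end with the upright tab, -x towards the pouring end, z up. Floor 120 (x) x 130 mm (y); side walls and the +x wall 35 mm high, 4 mm thick; the pouring end has only a lip sloping up at 25 degrees from x = -60 to -93 mm
- tray_tab (a point): where to grip the tray's black upright tab at its +x end: tab 10 mm thick (along the tray's x), 50 mm wide (y), its top 95 mm above the tray's underside; this point is 75 mm above the underside, 67 mm along +x from the tray's middle. Axes as the tray's
- scale_top (a point): centre of the top of the fixed kitchen scale, a flat black 170 x 170 mm platform 30 mm above the worktop; the tray starts on it and must end on it
- board_top (a point): centre of the top of the fixed wooden board, 190 x 190 mm, 14 mm thick, on which the loose chunks lie; which of scale and board is nearer the melter varies
- bar_grip (a point): point in the black grip block of the loose dark steel retaining bar (250 g): bar 310 mm long (its x), 30 mm wide (y), 10 mm thick; on its middle the block, 50 mm long (x), 16 mm thick (y), up to 42 mm above the bar's underside; this point is 30 mm above the underside. Starts flat on the worktop at the right
- T1_mid (a point): a chunk of chocolate, a brown block 36 x 26 x 22 mm (its x, y, z), 30 g; this point is its centre, at the start in the tray, in a row at the tab end
- T2_mid (a point): a chunk of chocolate, a brown block 36 x 26 x 22 mm (its x, y, z), 30 g; this point is its centre, at the start in the tray, in a row at the tab end
- T3_mid (a point): a chunk of chocolate, a brown block 36 x 26 x 22 mm (its x, y, z), 30 g; this point is its centre, at the start in the tray, in a row at the tab end
- L1_mid (a point): a chunk of chocolate, a brown block 36 x 26 x 22 mm (its x, y, z), 30 g; this point is its centre, at the start flat on the board; may be absent
- L2_mid (a point): a chunk of chocolate, a brown block 36 x 26 x 22 mm (its x, y, z), 30 g; this point is its centre, at the start flat on the board; may be absent
- L3_mid (a point): a chunk of chocolate, a brown block 36 x 26 x 22 mm (its x, y, z), 30 g; this point is its centre, at the start flat on the board; may be absent
- L4_mid (a point): a chunk of chocolate, a brown block 36 x 26 x 22 mm (its x, y, z), 30 g; this point is its centre, at the start flat on the board; may be absent
- L5_mid (a point): a chunk of chocolate, a brown block 36 x 26 x 22 mm (its x, y, z), 30 g; this point is its centre, at the start flat on the board; may be absent
- figure1: a bystander: an upright round chocolate figure, 54 mm across, 130 mm tall; the point is the centre of its foot; must stay standing
- figure2: a bystander: an upright round chocolate figure, 54 mm across, 150 mm tall; the point is the centre of its foot; must stay standing
- figure3: a bystander: an upright round chocolate figure, 54 mm across, 130 mm tall; the point is the centre of its foot; must stay standing
- jar: a bystander: a white jar with a steel cap, 60 mm across, 80 mm tall, origin at the centre of its foot; must stay standing
Mind the look-alikes: they are no part of the job. What is shaped like the part that bears tray_floor but green is not meant.

How it is judged (in metres and radians):
On the way, in this order (a step that is already met when the one before it is completed fails the run):
1. all the chunks are in the tray (x of T1_mid in the frame of tray_floor between -0.08 and 0.06 m and y of T1_mid in the frame of tray_floor between -0.065 and 0.065 m and z of T1_mid in the frame of tray_floor between 0 and 0.06 m and x of T2_mid in the frame of tray_floor between -0.08 and 0.06 m and y of T2_mid in the frame of tray_floor between -0.065 and 0.065 m and z of T2_mid in the frame of tray_floor between 0 and 0.06 m and x of T3_mid in the frame of tray_floor between -0.08 and 0.06 m and y of T3_mid in the frame of tray_floor between -0.065 and 0.065 m and z of T3_mid in the frame of tray_floor between 0 and 0.06 m and x of L1_mid in the frame of tray_floor between -0.08 and 0.06 m and y of L1_mid in the frame of tray_floor between -0.065 and 0.065 m and z of L1_mid in the frame of tray_floor between 0 and 0.06 m and x of L2_mid in the frame of tray_floor between -0.08 and 0.06 m and y of L2_mid in the frame of tray_floor between -0.065 and 0.065 m and z of L2_mid in the frame of tray_floor between 0 and 0.06 m and x of L3_mid in the frame of tray_floor between -0.08 and 0.06 m and y of L3_mid in the frame of tray_floor between -0.065 and 0.065 m and z of L3_mid in the frame of tray_floor between 0 and 0.06 m and x of L4_mid in the frame of tray_floor between -0.08 and 0.06 m and y of L4_mid in the frame of tray_floor between -0.065 and 0.065 m and z of L4_mid in the frame of tray_floor between 0 and 0.06 m and x of L5_mid in the frame of tray_floor between -0.08 and 0.06 m and y of L5_mid in the frame of tray_floor between -0.065 and 0.065 m and z of L5_mid in the frame of tray_floor between 0 and 0.06 m), for 0.2 s.
2. the tray is tipped by more than 35 degrees, above the hopper (angle between tray_floor's own z axis and vertical above 0.6 rad and horizontal distance between tray_floor and hopper_floor below 0.2 m and height (world z) of tray_floor above 0.14 m).
3. all the chunks are in the hopper (x of T1_mid in the frame of hopper_floor between -0.102 and 0.102 m and y of T1_mid in the frame of hopper_floor between -0.092 and 0.092 m and z of T1_mid in the frame of hopper_floor between 0 and 0.085 m and x of T2_mid in the frame of hopper_floor between -0.102 and 0.102 m and y of T2_mid in the frame of hopper_floor between -0.092 and 0.092 m and z of T2_mid in the frame of hopper_floor between 0 and 0.085 m and x of T3_mid in the frame of hopper_floor between -0.102 and 0.102 m and y of T3_mid in the frame of hopper_floor between -0.092 and 0.092 m and z of T3_mid in the frame of hopper_floor between 0 and 0.085 m and x of L1_mid in the frame of hopper_floor between -0.102 and 0.102 m and y of L1_mid in the frame of hopper_floor between -0.092 and 0.092 m and z of L1_mid in the frame of hopper_floor between 0 and 0.085 m and x of L2_mid in the frame of hopper_floor between -0.102 and 0.102 m and y of L2_mid in the frame of hopper_floor between -0.092 and 0.092 m and z of L2_mid in the frame of hopper_floor between 0 and 0.085 m and x of L3_mid in the frame of hopper_floor between -0.102 and 0.102 m and y of L3_mid in the frame of hopper_floor between -0.092 and 0.092 m and z of L3_mid in the frame of hopper_floor between 0 and 0.085 m and x of L4_mid in the frame of hopper_floor between -0.102 and 0.102 m and y of L4_mid in the frame of hopper_floor between -0.092 and 0.092 m and z of L4_mid in the frame of hopper_floor between 0 and 0.085 m and x of L5_mid in the frame of hopper_floor between -0.102 and 0.102 m and y of L5_mid in the frame of hopper_floor between -0.092 and 0.092 m and z of L5_mid in the frame of hopper_floor between 0 and 0.085 m), for 0.2 s.
4. the lid is shut (value of joint lid below 0.04 rad), for 0.2 s.
5. the bar lies across both brackets over the shut lid (value of joint lid below 0.04 rad and x of bar_grip in the frame of fork_mid between -0.02 and 0.02 m and y of bar_grip in the frame of fork_mid between -0.009 and 0.009 m and z of bar_grip in the frame of fork_mid between 0.026 and 0.035 m and angle between the x axis of bar_grip and the x axis of fork_mid, either way round below 0.07 rad and angle between bar_grip's own z axis and vertical below 0.05 rad), for 0.2 s.
At the end, for the whole second after the job is handed in: every chunk is in the hopper below the rim; lid within 0.04 rad of shut; bar on both saddles, level, within 20 mm lengthways and 9 mm sideways of the middle, along x within 0.07 rad; tray upright on the scale, its middle within 50 mm of the scale's; bar and tray at rest (all of step 3 and all of step 5 and horizontal distance between tray_floor and scale_top below 0.05 m and z of tray_floor in the frame of scale_top between 0 and 0.01 m and angle between tray_floor's own z axis and vertical below 0.06 rad and linear speed of each of bar, tray below 0.02 m/s); the robot touches nothing.
It fails at once if a chocolate figure or the jar is knocked over (angle between any of figure1, figure2, figure3, jar's own z axis and vertical above 0.5 rad).
Of L1, L2, L3, L4, L5 only 3 to 5 are there at a start; the rules pass over those that are not, and their reading is None.
At some moment in a run one of bar, L1, L2, L3, L4, L5 may be knocked a few centimetres aside while the robot is not near it.
It also fails if it takes over 210 s, if anything falls off the work surface, if the arm or the gripper's body presses on something with over 40 N, if the wrist force passes 120 N, or if a joint passes its speed limit or range.

## Working session

There is one attempt and no reset: what is moved stays moved. The work goes in short steps, Python scripts to look and compute and a shell command to move; the robot and the scene stay as the last step left them, time stands still between calls to the robot, and variables do not carry over. Pictures are saved under pics/ and viewed, at most 14 in all, crops included, and the job is handed in when it is done.

```bash
ls; mkdir -p pics
cat > h.py <<'E'
import numpy as np, cv2
from station import observe, read_camera, sign_off, grip_depth
def cam(name):
    c=read_camera(name); f=240/np.tan(np.radians(c['vfov'])/2)
    c['K']=np.array([[f,0,c['cx']],[0,f,c['cy']],[0,0,1.]]); c['D']=np.array(c['dist_coeffs'],float)
    c['R']=np.array(c['rotation'],float).reshape(3,3); c['eye']=np.array(c['eye'],float); return c
def cloud(c):
    v,u=np.mgrid[0:480,0:640].astype(np.float64)
    n=cv2.undistortPoints(np.stack([u.ravel(),v.ravel()],1)[:,None],c['K'],c['D'])[:,0]
    d=c['depth'].ravel()[:,None]; P=np.hstack([n*d,d])@c['R'].T+c['eye']
    P[d[:,0]<=0]=np.nan; return P.reshape(480,640,3)
def onplane(c,u,v,z):
    n=cv2.undistortPoints(np.array([[[u,v]]],float),c['K'],c['D'])[0,0]
    r=c['R']@np.array([n[0],n[1],1]); return c['eye']+r*(z-c['eye'][2])/r[2]
def save(c,name): cv2.imwrite('pics/'+name,c['frame'][:,:,::-1])
E
python3 - <<'E'
from h import *
print(grip_depth, {k:np.round(v,3).tolist() if not isinstance(v,(float,str)) else v for k,v in observe().items()})
for n in('top','side'):
    c=cam(n); save(c,n+'0.png'); print(n,c['eye'],c['R'].tolist(),c['vfov'],c['D'])
    np.savez(n+'0.npz',**{k:c[k] for k in('frame','depth','K','D','R','eye')})
E
```

```text
pics
18.700000000000003 {'clock': 0.0, 'joint_positions': [1.25, 0.384, 0.044, 1.6, -0.018, 1.161, -0.05], 'joint_velocities': [0.002, -0.0, -0.001, 0.001, 0.001, -0.0, 0.0], 'tau': [0.0, -43.346, 1.025, -24.951, 0.011, 0.011, -0.0], 'eef_pos': [143.434, -632.992, 229.847], 'eef_rot': [-3.119, -0.349, 0.001], 'force': [-0.062, 0.032, -0.441], 'wrist_torque': [0.005, 0.015, 0.014], 'gripper_force': 0.0, 'opening': 85.33687464250445}Traceback (most recent call last):
  File "<stdin>", line 4, in <module>
  File "h.py", line 6, in cam
    c['R']=np.array(c['rotation'],float).reshape(3,3); c['eye']=np.array(c['eye'],float); return c
           ~~~~~~~~~~~~~~~~~~~~~~~~~~~~~~~~~~~~~^^^^^
ValueError: cannot reshape array of size 3 into shape (3,3)
```

```bash
sed -i "s/c\['R'\]=.*reshape(3,3);/c['R']=cv2.Rodrigues(np.array(c['rotation'],float))[0];/" h.py
python3 - <<'E'
from h import *
for n in('top','side'):
    c=cam(n); save(c,n+'0.png'); print(n,c['eye'],c['R'].round(3).tolist(),c['vfov'],c['D'])
    np.savez(n+'0.npz',**{k:c[k] for k in('frame','depth','K','D','R','eye')})
E
```

```text
top [ 353.19117619  -28.93227374 1166.45938582] [[0.023, -0.993, 0.118], [-1.0, -0.023, -0.002], [0.004, -0.118, -0.993]] 49.957795528698036 [0.0516021 0.        0.        0.        0.       ]
side [-160.99404571  607.5867522   883.74633354] [[-0.701, -0.465, 0.54], [-0.713, 0.46, -0.529], [-0.002, -0.756, -0.654]] 54.31331939903037 [-0.09895666  0.          0.          0.          0.        ]
```

View pics/top0.png

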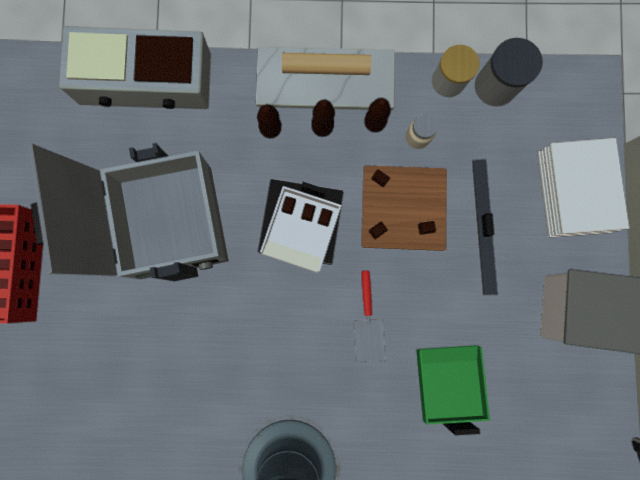

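View pics/side0.png

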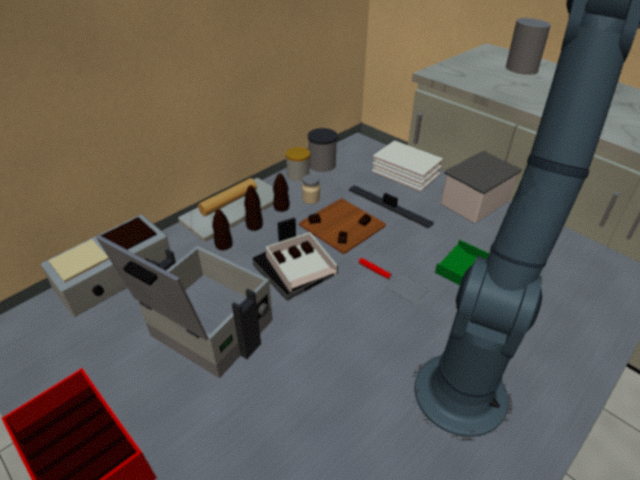

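The white tray at (302,225) stands on the black scale, with its black tab at (312,188). It has three chunks in a row at the tab end and fits the description; the green tray at (452,385) is the look-alike. Three loose chunks lie on the board at (381,178), (378,230) and (427,228), the bar is at (484,225), and the lid is open, leaning left.

```bash
cat > m.py <<'E'
from h import *
def rect(c,P,mask,z,lab,minpx=25):
    n,L,S,_=cv2.connectedComponentsWithStats(mask.astype(np.uint8))
    for i in range(1,n):
        if S[i,4]<minpx: continue
        v,u=np.where(L==i); zz=np.nanmedian(P[v,u,2]) if z is None else z
        Q=np.array([onplane(c,a,b,zz)[:2] for a,b in zip(u,v)],np.float32)
        (x,y),(w,h),a=cv2.minAreaRect(Q)
        if w<h: w,h,a=h,w,a+90
        a=(a+90)%180-90
        print(lab,'px',u.mean().round(),v.mean().round(),'xyz',round(x),round(y),round(float(zz)),'size',round(w),round(h),'long axis deg',round(a,1),'n',S[i,4])
E
python3 - <<'E'
from m import *
c=cam('top');P=cloud(c);f=c['frame'].astype(int);Z=P[...,2];s=f.sum(2)
u0=np.zeros((480,640),bool)
def box(a,b,d,e): m=u0.copy(); m[b:e,a:d]=1; return m
br=(s<150)
rect(c,P,br&box(365,168,445,248),36,'chunk')
rect(c,P,(s<150)&box(465,150,505,300),10,'bar')
rect(c,P,(s<120)&box(465,200,505,250)&(Z>25),42,'barblk',8)
rect(c,P,(s<150)&box(280,190,340,228),56,'traychunk')
rect(c,P,(Z>95)&box(280,175,345,205),125,'tab',8)
w=(f.min(2)>170)&box(255,180,345,275); rect(c,P,w,None,'traywhite')
rect(c,P,(s<130)&box(258,175,350,270),30,'scaleblk')
rect(c,P,(f[...,0]>f[...,2]+25)&box(355,160,455,255),14,'board',500)
rect(c,P,(Z>130)&(Z<146)&box(95,145,235,285),140,'rim',100)
for y in range(150,290,20): print(y,[int(z) if z==z else -1 for z in Z[y,30:235:8]])
for x,y in((268,120),(322,118),(377,115),(421,131)):
    q=P[y-20:y+20,x-14:x+14].reshape(-1,3); q=q[q[:,2]>40]; print(x,y,np.nanmedian(q,0).round(),np.nanmax(q[:,2]).round())
E
python3 - <<'E'
import cv2
im=cv2.imread('pics/top0.png')
cv2.imwrite('pics/c1.png',cv2.resize(im[150:270,250:450],None,fx=4,fy=4,interpolation=cv2.INTER_CUBIC))
E
```

```text
chunk px 380.0 178.0 xyz 635 -187 36 size 35 28 long axis deg 54.8 n 188
chunk px 427.0 227.0 xyz 525 -291 36 size 37 27 long axis deg -79.1 n 199
chunk px 378.0 230.0 xyz 517 -183 36 size 37 25 long axis deg -53.1 n 191
bar px 487.0 224.0 xyz 540 -431 10 size 55 27 long axis deg 3.6 n 272
barblk px 488.0 224.0 xyz 535 -423 42 size 49 21 long axis deg 4.1 n 202
traychunk px 325.0 194.0 xyz 586 -52 56 size 86 29 long axis deg -89.1 n 292
traychunk px 288.0 205.0 xyz 565 16 56 size 34 22 long axis deg -16.6 n 156
traychunk px 308.0 212.0 xyz 550 -27 56 size 34 22 long axis deg -13.8 n 157
traychunk px 325.0 217.0 xyz 540 -64 56 size 34 22 long axis deg -17.2 n 152
tab px 312.0 188.0 xyz 587 -35 125 size 50 16 long axis deg 72.6 n 185
traywhite px 314.0 197.0 xyz 584 -34 64 size 130 3 long axis deg 72.6 n 67
traywhite px 300.0 236.0 xyz 512 -14 34 size 149 128 long axis deg -16.9 n 3028
scaleblk px 295.0 197.0 xyz 540 -12 30 size 166 164 long axis deg -7.9 n 993
scaleblk px 288.0 205.0 xyz 570 17 30 size 34 23 long axis deg -16.6 n 152
scaleblk px 308.0 212.0 xyz 555 -28 30 size 34 22 l
[... 579 characters left out ...]
4, 255, 227, 200, 172, 146, 127, 76, 53, 48, 51, 50, 50, 49, 48, 48, 49, 49, 132, 15, -2, 3]
210 [66, 317, 330, 308, 282, 263, 237, 209, 183, 156, 136, 98, 49, 49, 51, 46, 50, 51, 52, 46, 50, 44, 138, 76, -1, -2]
230 [55, 321, 337, 316, 292, 274, 249, 223, 195, 170, 0, 117, 70, 50, -1, 47, 49, 49, 47, 52, 49, 47, 50, 127, 3, 0]
250 [50, 23, 335, 324, 300, 283, 259, 230, 208, 182, 154, 134, 88, 46, 48, 48, 50, -1, 51, 54, 47, 50, 50, 139, 66, 2]
270 [44, 14, -2, 331, 308, 290, 267, 243, 216, 194, 166, 137, 139, 139, 137, 177, 155, 152, 153, 149, 72, 0, -1, 1, -1, 1]
268 120 [744.  63.  97.] 131.0
322 118 [750. -54. 106.] 150.0
377 115 [ 765. -174.   95.] 132.0
421 131 [ 736. -273.   78.] 85.0
```

View pics/c1.png

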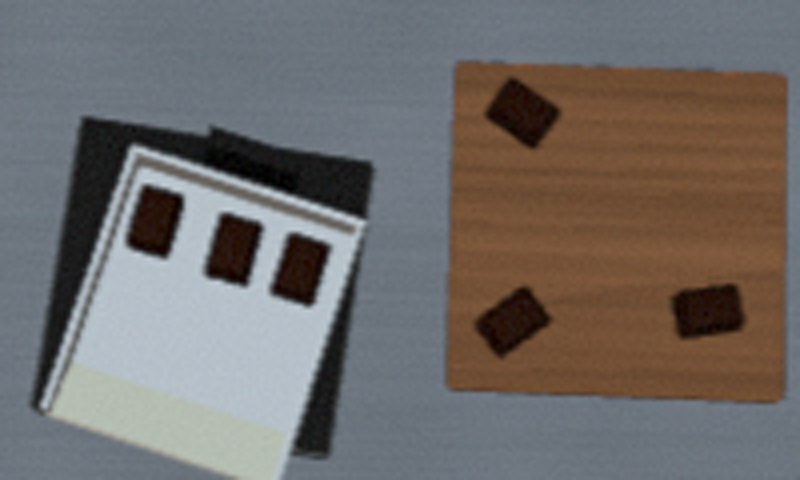

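The crop confirms the white tray, with its tab at the far end and its yaw near -17°. Next I move above chunk B at (525,-291) with the closing line at about 11°.

```bash
python3 -m pendant '[[0.0273,0.0244,0,0.11,100],[0.0273,0.0244,0,0.11,100],[0.0273,0.0244,0,0.11,100],[0.0273,0.0244,0,0.11,100],[0.0273,0.0244,0,0.11,100],[0.0273,0.0244,0,0.11,100],[0.0273,0.0244,0,0.11,100],[0.0273,0.0244,0,0.11,100],[0.0273,0.0244,0,0.11,100],[0.0273,0.0244,0,0.11,100],[0.0273,0.0244,0,0.11,100],[0.0273,0.0244,0,0.11,100],[0.0273,0.0244,0,0.11,100],[0.0273,0.0244,0,0.11,100],[0,0,0,0,100],[0,0,0,0,100]]' 30
cat > st.py <<'E'
from m import *
from scipy.spatial.transform import Rotation as Rn
def st():
    o=observe(); R=Rn.from_rotvec(o['eef_rot']).as_matrix()
    print('t',round(o['clock'],2),'tcp',np.round(o['eef_pos'],1),'phi',round(np.degrees(np.arctan2(R[1,1],R[0,1]))%180,1),'zax',R[:,2].round(3),'F',np.round(o['force'],1),'open',round(o['opening'],1),'gf',round(o['gripper_force'],1),'q',np.round(o['joint_positions'],2)); return o
def box(a,b,d,e): m=np.zeros((480,640),bool); m[b:e,a:d]=1; return m
def chunks():
    c=cam('top');P=cloud(c);s=c['frame'].astype(int).sum(2)
    rect(c,P,(s<150)&box(355,160,455,255),36,'chunk',60)
    return c,P
E
python3 -c "
from st import *
st(); chunks()"
```

```text
clock: 1.8
eef_pos: [526.4, -291.0, 231.0]
eef_rot: [-1.995, -2.426, 0.0]
force: [-0.4, -0.7, -0.4]
opening: 85.1
gripper_force: 0.0
t 1.8 tcp [ 526.4 -291.   231. ] phi 11.1 zax [-0.001  0.    -1.   ] F [-0.4 -0.7 -0.4] open 85.1 gf 0.0 q [ 0.79  0.33 -0.43  1.7   0.15  1.15  0.52]
chunk px 451.0 180.0 xyz 626 -341 36 size 102 22 long axis deg -0.4 n 238
chunk px 380.0 178.0 xyz 635 -187 36 size 35 27 long axis deg 56.7 n 185
chunk px 427.0 227.0 xyz 525 -291 36 size 37 26 long axis deg -81.5 n 195
chunk px 378.0 230.0 xyz 517 -183 36 size 37 26 long axis deg -52.6 n 190
```

```bash
python3 -m pendant '[[0,0,-0.03,0,80],[0,0,-0.03,0,80],[0,0,-0.03,0,80],[0,0,-0.03,0,80],[0,0,-0.03,0,80],[0,0,-0.03,0,80],[0,0,-0.02,0,80],[0,0,-0.013,0,80],[0,0,0,0,80],[0,0,0,0,0],[0,0,0,0,0],[0,0,0,0,0],[0,0,0,0,0],[0,0,0,0,0],[0,0,0,0,0]]' 30; python3 -c "
from st import *
st()"
```

```text
clock: 3.35
eef_pos: [527.2, -293.1, 20.0]
eef_rot: [1.996, 2.422, 0.001]
force: [0.3, -0.7, 6.7]
opening: 25.3
gripper_force: 30.7
t 3.35 tcp [ 527.2 -293.1   20. ] phi 11.0 zax [ 0.003 -0.002 -1.   ] F [ 0.3 -0.7  6.7] open 25.3 gf 30.7 q [ 0.73  0.59 -0.36  1.83  0.29  0.77  0.41]
```

```bash
python3 -m pendant '[[0,0,0.02,0,0],[0,0,0.03,0,0],[0,0,0.03,0,0],[0,0,0.03,0,0],[-0.005,0.031,0.03,-0.061,0],[-0.005,0.031,0,-0.061,0],[-0.005,0.031,0,-0.061,0],[-0.005,0.031,0,-0.061,0],[-0.005,0.031,0,-0.061,0],[-0.005,0.031,0,-0.061,0],[-0.005,0.031,0,-0.061,0],[-0.005,0.030,0,-0.061,0],[0,0,0,0,0],[0,0,0,0,0]]'; python3 -c "
from st import *
st()"
```

```text
clock: 4.75
eef_pos: [485.4, -44.5, 158.2]
eef_rot: [2.522, 1.873, -0.001]
force: [-0.1, -0.6, 0.6]
opening: 25.0
gripper_force: 29.9
t 4.75 tcp [485.4 -44.5 158.2] phi 163.2 zax [-0. -0. -1.] F [-0.1 -0.6  0.6] open 25.0 gf 29.9 q [ 0.46  0.2  -0.5   2.03  0.12  0.94 -0.39]
```

```bash
python3 -m pendant '[[0,0,-0.03,0,0],[0,0,-0.03,0,0],[0,0,-0.03,0,0],[0,0,-0.015,0,0],[0,0,-0.01,0,0],[0,0,0,0,0],[0,0,0,0,48],[0,0,0,0,48],[0,0,0,0,48],[0,0,0.02,0,48],[0,0,0.03,0,48],[0,0,0.04,0,48],[0.004,-0.02,0.03,0.1,80],[0.005,-0.03,0,0.141,80],[0.005,-0.03,0,0.141,80],[0.005,-0.03,0,0.141,80],[0.005,-0.03,0,0.141,80],[0.005,0,0,0.141,80],[0.003,0,0,0.137,80],[0,0,0,0,80]]'; python3 -c "
from st import *
st(); c,P=chunks(); save(c,'t1.png')"
```

```text
clock: 6.75
eef_pos: [518.4, -185.7, 164.0]
eef_rot: [1.402, 2.81, 0.001]
force: [0.0, 0.0, 0.3]
opening: 68.3
gripper_force: 0.0
t 6.75 tcp [ 518.4 -185.7  164. ] phi 37.0 zax [ 0.001 -0.    -1.   ] F [0.  0.  0.3] open 68.3 gf 0.0 q [ 0.74  0.32 -0.54  1.88  0.19  0.99  0.76]
chunk px 384.0 195.0 xyz 596 -193 36 size 161 65 long axis deg 0.2 n 789
chunk px 378.0 230.0 xyz 517 -183 36 size 37 25 long axis deg -53.1 n 189
```

```bash
python3 -m pendant '[[-0.001,0.003,-0.02,0,80],[0,0,-0.03,0,80],[0,0,-0.03,0,80],[0,0,-0.03,0,80],[0,0,-0.02,0,80],[0,0,-0.013,0,80],[0,0,0,0,80],[0,0,0,0,0],[0,0,0,0,0],[0,0,0,0,0],[0,0,0,0,0],[0,0,0,0,0],[0,0,0,0,0]]' 30; python3 -m pendant '[[0,0,0.02,0,0],[0,0,0.03,0,0],[0,0,0.03,0,0],[0,0,0.03,0,0],[-0.002,0.022,0.03,-0.118,0],[-0.002,0.022,0,-0.118,0],[-0.002,0.022,0,-0.118,0],[-0.002,0.022,0,-0.118,0],[-0.002,0.022,0,-0.118,0],[-0.002,0.022,0,-0.118,0],[-0.003,0.022,0,-0.118,0],[-0.003,0.022,0,-0.118,0],[0,0,0,0,0],[0,0,0,0,0]]'; python3 -c "
from st import *
st()"
```

```text
clock: 8.1
eef_pos: [518.3, -182.8, 21.8]
eef_rot: [1.4, 2.809, 0.0]
force: [-0.6, -0.3, 5.9]
opening: 25.0
gripper_force: 30.8
clock: 9.5
eef_pos: [498.6, -6.3, 160.2]
eef_rot: [2.523, 1.871, -0.001]
force: [0.5, -0.4, 0.1]
opening: 25.1
gripper_force: 30.0
t 9.5 tcp [498.6  -6.3 160.2] phi 163.1 zax [-0.    -0.001 -1.   ] F [ 0.5 -0.4  0.1] open 25.1 gf 30.0 q [ 0.4   0.22 -0.52  2.    0.13  0.95 -0.48]
```

```bash
python3 -m pendant '[[0,0,-0.03,0,0],[0,0,-0.03,0,0],[0,0,-0.03,0,0],[0,0,-0.016,0,0],[0,0,-0.01,0,0],[0,0,0,0,0],[0,0,0,0,48],[0,0,0,0,48],[0,0,0,0,48],[0,0,0.02,0,48],[0,0,0.03,0,48],[0,0,0.04,0,48],[0.02,-0.03,0.03,-0.05,80],[0.02,-0.03,0,-0.05,80],[0.025,-0.03,0,-0.05,80],[0.025,-0.03,0,-0.05,80],[0.025,-0.03,0,-0.05,80],[0.021,-0.03,0,-0.052,80],[0,0,0,0,80],[0,0,0,0,80]]'; python3 -c "
from st import *
st(); c,P=chunks()"
```

```text
clock: 11.5
eef_pos: [634.8, -187.3, 164.3]
eef_rot: [-2.78, -1.463, -0.0]
force: [0.5, 1.0, 0.2]
opening: 68.3
gripper_force: 0.0
t 11.5 tcp [ 634.8 -187.3  164.3] phi 145.5 zax [-0.  0. -1.] F [0.5 1.  0.2] open 68.3 gf 0.0 q [ 0.49  0.49 -0.35  1.61  0.19  1.07 -0.51]
chunk px 392.0 165.0 xyz 662 -214 36 size 32 30 long axis deg -88.8 n 112
chunk px 379.0 178.0 xyz 636 -185 36 size 40 28 long axis deg 56.7 n 167
```

```bash
python3 -m pendant '[[0,0,-0.02,0,80],[0,0,-0.03,0,80],[0,0,-0.03,0,80],[0,0,-0.03,0,80],[0,0,-0.02,0,80],[0,0,-0.013,0,80],[0,0,0,0,80],[0,0,0,0,0],[0,0,0,0,0],[0,0,0,0,0],[0,0,0,0,0],[0,0,0,0,0],[0,0,0,0,0]]' 30; python3 -m pendant '[[0,0,0.02,0,0],[0,0,0.03,0,0],[0,0,0.03,0,0],[0,0,0.03,0,0],[-0.015,0.027,0.03,0.038,0],[-0.015,0.027,0,0.038,0],[-0.015,0.027,0,0.038,0],[-0.015,0.027,0,0.038,0],[-0.016,0.027,0,0.038,0],[-0.016,0.027,0,0.038,0],[-0.016,0.027,0,0.038,0],[-0.016,0.028,0,0.038,0],[0,0,0,0,0],[0,0,0,0,0]]'; python3 -c "
from st import *
st()"
```

```text
clock: 12.85
eef_pos: [636.5, -186.7, 23.2]
eef_rot: [2.777, 1.465, 0.004]
force: [-1.1, -0.3, 7.4]
opening: 24.7
gripper_force: 30.5
clock: 14.25
eef_pos: [510.3, 31.2, 161.2]
eef_rot: [2.522, 1.872, -0.001]
force: [0.6, -0.2, 0.6]
opening: 25.1
gripper_force: 29.8
t 14.25 tcp [510.3  31.2 161.2] phi 163.2 zax [-0.    -0.001 -1.   ] F [ 0.6 -0.2  0.6] open 25.1 gf 29.8 q [ 0.34  0.25 -0.54  1.97  0.15  0.96 -0.57]
```

```bash
python3 -m pendant '[[0,0,-0.03,0,0],[0,0,-0.03,0,0],[0,0,-0.03,0,0],[0,0,-0.016,0,0],[0,0,-0.01,0,0],[0,0,0,0,0],[0,0,0,0,48],[0,0,0,0,48],[0,0,0,0,48],[0,0,0.02,0,48],[0,0,0.03,0,48],[0,0,0.04,0,48],[0.01,-0.03,0.04,-0.14,80],[0.01,-0.03,0.03,-0.14,80],[0.01,-0.03,0.03,-0.14,80],[0.01,-0.03,0,-0.14,80],[0.01,-0.03,0,-0.14,80],[0.01,-0.03,0,-0.14,80],[0.01,-0.03,0,-0.14,100],[0,0,0,-0.14,100]]'; python3 -m pendant '[[0,-0.03,0,-0.14,100],[0,-0.03,0,-0.14,100],[0,-0.03,0,-0.14,100],[0,0,0,0,100]]'
python3 - <<'E'
from st import *
st()
c=cam('top');P=cloud(c);s=c['frame'].astype(int).sum(2)
rect(c,P,(s<150)&box(262,190,345,260),56,'tc',60)
rect(c,P,(P[...,2]>95)&(P[...,2]<140)&box(285,178,345,202),125,'tab',8)
cv2.imwrite('pics/c2.png',cv2.resize(c['frame'][150:270,250:450,::-1],None,fx=4,fy=4))
E
```

```text
clock: 16.25
eef_pos: [580.7, -185.9, 234.8]
eef_rot: [3.13, 0.22, 0.001]
force: [0.2, 0.2, 0.1]
opening: 85.5
gripper_force: 0.0
clock: 16.65
eef_pos: [578.8, -276.0, 234.9]
eef_rot: [3.107, -0.431, 0.001]
force: [-0.3, -2.0, 0.7]
opening: 85.1
gripper_force: 0.0
t 16.65 tcp [ 578.8 -276.   234.9] phi 74.2 zax [-0.    -0.005 -1.   ] F [-0.3 -2.   0.7] open 85.1 gf 0.0 q [ 0.5   0.37 -0.16  1.61  0.07  1.17 -1.52]
tc px 269.0 209.0 xyz 544 64 56 size 119 23 long axis deg -17.3 n 348
tc px 327.0 194.0 xyz 598 -57 56 size 92 28 long axis deg 73.3 n 317
tc px 288.0 205.0 xyz 565 16 56 size 33 22 long axis deg -16.6 n 153
tc px 308.0 212.0 xyz 550 -28 56 size 34 22 long axis deg -13.8 n 153
tc px 325.0 217.0 xyz 540 -65 56 size 34 21 long axis deg -17.0 n 151
tc px 331.0 245.0 xyz 488 -85 56 size 87 14 long axis deg -17.3 n 166
tc px 282.0 230.0 xyz 510 27 56 size 32 22 long axis deg 72.8 n 154
tc px 299.0 236.0 xyz 498 -9 56 size 32 22 long axis deg 72.8 n 154
tc px 316.0 242.0 xyz 485 -47 56 size 32 23 long axis deg 72.8 n 154
tab px 312.0 188.0 xyz 587 -35 125 size 50 16 long axis deg 72.6 n 183
```

View pics/c2.png

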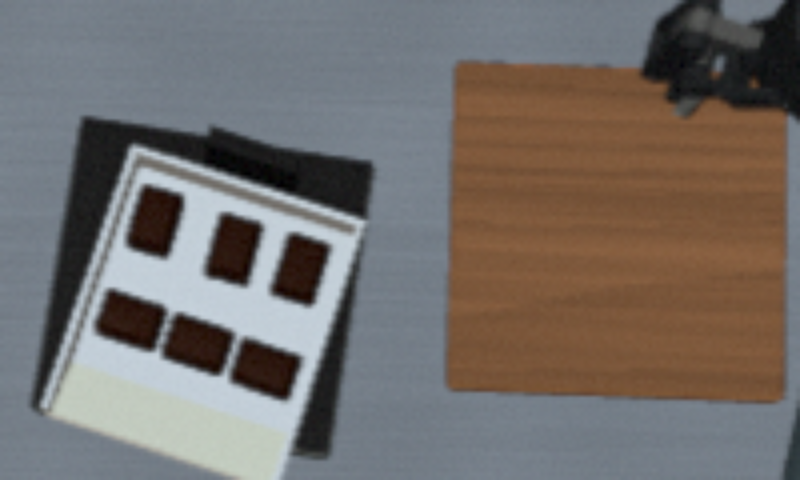

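```bash
python3 -m pendant '[[0.001,0.03,0,-0.003,100],[0.001,0.03,0,-0.003,100],[0.001,0.03,0,-0.003,100],[0.001,0.03,0,-0.003,100],[0.001,0.03,0,-0.003,100],[0.002,0.03,0,-0.003,100],[0.002,0.03,0,-0.002,100],[0.002,0.03,0,0,100],[0,0,-0.03,0,100],[0,0,-0.03,0,100],[0,0,-0.03,0,100],[0,0,-0.03,0,100],[0,0,-0.02,0,100],[0,0,0,0,100]]';python3 -c "
from st import *
st()"
```

```text
clock: 18.1
eef_pos: [588.1, -26.8, 91.3]
eef_rot: [-3.11, 0.441, 0.012]
force: [-0.5, 0.8, 0.0]
opening: 85.1
gripper_force: 0.0
t 18.1 tcp [588.1 -26.8  91.3] phi 73.9 zax [-0.007  0.001 -1.   ] F [-0.5  0.8  0. ] open 85.1 gf 0.0 q [ 0.2   0.45 -0.27  1.84  0.15  0.88 -1.99]
```

```bash
python3 -m pendant '[[0.002,-0.008,-0.004,-0.015,100],[0,0,0,0,100],[0,0,0,0,100]]';python3 -c "
from st import *
st()"
```

```text
clock: 18.4
eef_pos: [595.0, -37.3, 92.1]
eef_rot: [-3.106, 0.471, -0.005]
force: [0.5, -0.0, 0.4]
opening: 85.2
gripper_force: 0.0
t 18.4 tcp [595.  -37.3  92.1] phi 72.8 zax [ 0.003 -0.    -1.   ] F [ 0.5 -0.   0.4] open 85.2 gf 0.0 q [ 0.2   0.45 -0.26  1.83  0.15  0.87 -1.99]
```

```bash
python3 -m pendant '[[-0.002,0.001,-0.004,0,100],[0,0,0,0,100],[0,0,0,0,100],[0,0,0,0,100]]';python3 -c "
from st import *
st()"
```

```text
clock: 18.8
eef_pos: [591.7, -35.6, 86.6]
eef_rot: [-3.106, 0.469, -0.0]
force: [-0.4, 0.4, 0.5]
opening: 85.5
gripper_force: 0.0
t 18.8 tcp [591.7 -35.6  86.6] phi 72.8 zax [ 0.  0. -1.] F [-0.4  0.4  0.5] open 85.5 gf 0.0 q [ 0.2   0.46 -0.26  1.84  0.15  0.86 -2.  ]
```

```bash
python3 -m pendant '[[-0.001,0,0,0,0],[0,0,0,0,0],[0,0,0,0,0],[0,0,0,0,0],[0,0,0,0,0],[0,0,0,0,0],[0,0,0.005,0,0],[0,0,0.005,0,0],[0,0,0.005,0,0],[0,0,0,0,0],[0,0,0,0,0]]' 120;python3 - <<'E'
from st import *
st()
for n in('side',):
    c=cam(n); cv2.imwrite('pics/s2.png',cv2.resize(c['frame'][170:350,170:410,::-1],None,fx=3,fy=3))
E
```

```text
clock: 19.9
eef_pos: [590.4, -35.7, 101.3]
eef_rot: [-3.106, 0.47, 0.001]
force: [-0.2, -0.1, -4.6]
opening: 47.8
gripper_force: 124.0
t 19.9 tcp [590.4 -35.7 101.3] phi 72.8 zax [-0.  0. -1.] F [-0.2 -0.1 -4.6] open 47.8 gf 124.0 q [ 0.21  0.44 -0.26  1.83  0.14  0.89 -1.99]
```

View pics/s2.png

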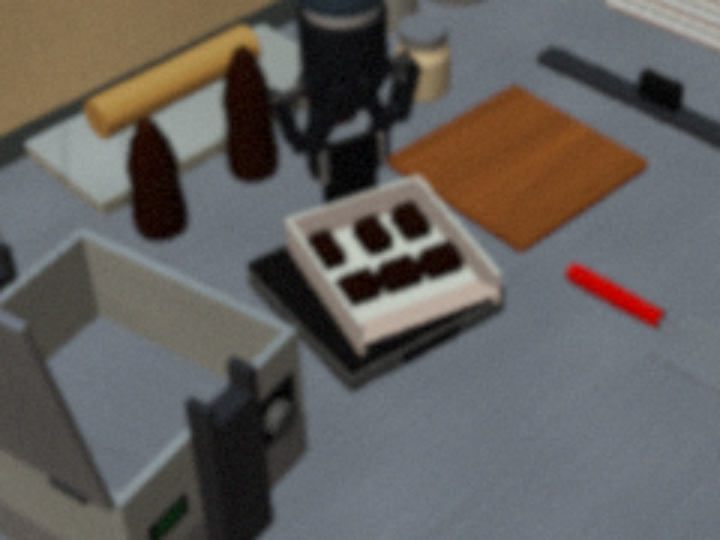

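Wrist force shows the full weight (4.6 N) and the tray looks level. Next I measure the melter.

Run:
```python
from st import *
d=np.load('top0.npz'); c={k:d[k] for k in d}; P=cloud(c)
from scipy.optimize import minimize
m=box(85,140,240,290); Q=P[m]; Q=Q[~np.isnan(Q[:,0])]
# floor points -> hopper interior
fl=Q[(Q[:,2]>44)&(Q[:,2]<57)]; fl=fl[(abs(fl[:,0]-530)<90)]
rim=Q[(Q[:,2]>134)&(Q[:,2]<145)]
def cost(p):
    x,y,a=p; R=np.array([[np.cos(a),np.sin(a)],[-np.sin(a),np.cos(a)]]); q=(rim[:,:2]-[x,y])@R.T
    k=(q[:,1]<70)
    d=np.maximum(abs(q[:,0])/106, abs(q[:,1])/96)
    e=np.minimum(abs(abs(q[:,0])-106),abs(q[:,1]+96)); 
    return np.minimum(e,15)[k].sum()+15*(~k).sum()*0.5
best=min((minimize(cost,[x,y,a],method='Nelder-Mead') for x in(500,520,540) for y in(230,250,270) for a in(.05,.15,.25)),key=lambda r:r.fun)
print(best.x,best.fun/len(rim),np.degrees(best.x[2]))
x,y,a=best.x;R=np.array([[np.cos(a),np.sin(a)],[-np.sin(a),np.cos(a)]])
q=np.c_[(Q[:,:2]-[x,y])@R.T,Q[:,2]]
rimq=q[(q[:,2]>134)&(q[:,2]<145)]
for lo in range(-100,100,25):
    k=(rimq[:,1]>lo)&(rimq[:,1]<lo+25); r=rimq[k,0]; 
    print(lo,'x- ',np.round(np.median(r[r<0])),'x+',np.round(np.median(r[r>0])))
r=rimq[abs(rimq[:,0])<90]; print('right wall',np.median(r[r[:,1]<-60,1]),'left',np.percentile(r[r[:,1]>50,1],[5,50,95]))
f=q[(q[:,2]>44)&(q[:,2]<57)]; print('floor',np.percentile(f,[1,99],axis=0).round())
b=q[(q[:,2]>147)&(q[:,2]<185)&(abs(q[:,0])>108)&(abs(q[:,1])<50)]
for s in(-1,1):
    g=b[b[:,0]*s>0]; print('bracket',s,len(g),np.percentile(g,[2,50,98],axis=0).round().tolist())
L=q[(abs(q[:,0])<85)&(q[:,1]>95)&(q[:,2]>160)]; A=np.polyfit(L[:,2],L[:,1],1); print('lid slope dy/dz',A,'angle',np.degrees(np.pi/2+np.arctan(A[0])),'zmax',L[:,2].max())
```

```text
[5.27628726e+02 2.72071848e+02 2.22780695e-01] 4.444578116848304 12.764393607578365
-100 x-  -64.0 x+ 63.0
-75 x-  -106.0 x+ 105.0
-50 x-  -106.0 x+ 105.0
-25 x-  -105.0 x+ 106.0
0 x-  -105.0 x+ 105.0
25 x-  -105.0 x+ 106.0
50 x-  -106.0 x+ 106.0
75 x-  -63.0 x+ 63.0
right wall -96.1289018075633 left [ 91.24733117  95.71687351 100.87862453]
floor [[-89. -99.  45.]
 [102.  92.  56.]]
bracket -1 348 [[-130.0, -28.0, 149.0], [-120.0, 2.0, 155.0], [-110.0, 26.0, 177.0]]
bracket 1 381 [[109.0, -26.0, 148.0], [119.0, 2.0, 155.0], [131.0, 26.0, 177.0]]
lid slope dy/dz [ 0.16364758 77.14835365] angle 99.29393443037446 zmax 243.95146379122514
```

```bash
python3 -m pendant '[[0,0,0.01,0,0],[0,0,0.02,0,0],[0,0,0.02,0,0],[0,0,0.02,0,0],[0,0,0.02,0,0],[0,0,0.02,0,0],[0,0,0.02,0,0],[0,0,0.02,0,0],[0,0,0.01,0,0],[0,0,0,0,0]]' 120;python3 -m pendant '[[0,0.01,0,0.02,0],[-0.001,0.015,0,0.03,0],[-0.001,0.02,0,0.036,0],[-0.001,0.022,0,0.036,0],[-0.001,0.022,0,0.036,0],[-0.001,0.022,0,0.036,0],[-0.001,0.022,0,0.036,0],[-0.001,0.022,0,0.036,0],[-0.001,0.022,0,0.036,0],[-0.001,0.022,0,0.036,0],[-0.001,0.022,0,0.036,0],[-0.001,0.022,0,0.036,0],[-0.001,0.022,0,0.036,0],[-0.001,0.022,0,0.036,0],[-0.001,0.02,0,0.03,0],[0,0.012,0,0.01,0],[0,0,0,0,0],[0,0,0,0,0]]';python3 - <<'E'
from st import *
st()
c=cam('side'); cv2.imwrite('pics/s3.png',cv2.resize(c['frame'][100:400,60:420,::-1],None,fx=2,fy=2))
E
```

```text
clock: 20.95
eef_pos: [591.9, -35.6, 263.8]
eef_rot: [-3.106, 0.469, -0.007]
force: [0.9, -0.6, -4.5]
opening: 48.0
gripper_force: 124.5
clock: 22.75
eef_pos: [576.9, 282.5, 261.3]
eef_rot: [3.121, 0.347, -0.0]
force: [0.7, -1.0, -5.3]
opening: 48.2
gripper_force: 124.5
t 22.75 tcp [576.9 282.5 261.3] phi 102.7 zax [-0.    -0.002 -1.   ] F [ 0.7 -1.  -5.3] open 48.2 gf 124.5 q [-0.14  0.39 -0.49  1.56  0.19  1.24 -2.01]
```

View pics/s3.png

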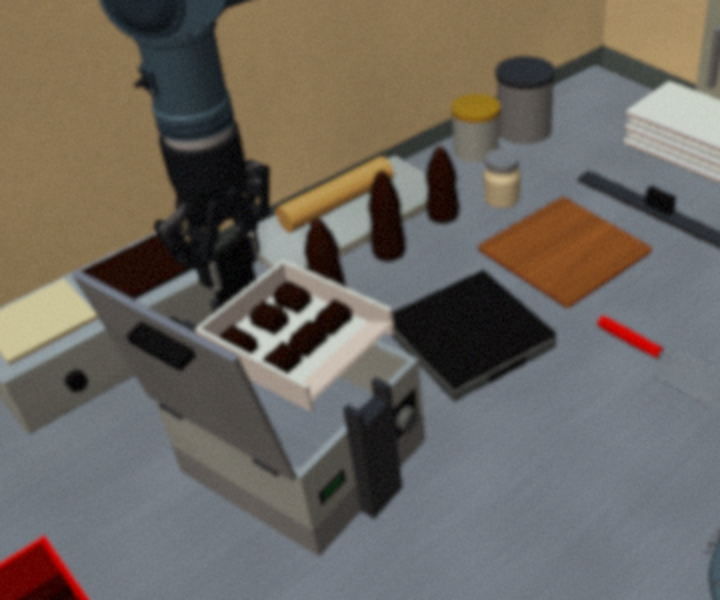

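```bash
cat > tilt.py <<'E'
from st import *
# tray white pixels from side cam above melter -> plane fit in melter frame
def tilt():
    c=cam('side');P=cloud(c);f=c['frame'].astype(int)
    a=np.radians(12.8);q=P.reshape(-1,3)-[527.6,272.1,0]
    q=np.c_[q[:,0]*np.cos(a)+q[:,1]*np.sin(a),-q[:,0]*np.sin(a)+q[:,1]*np.cos(a),q[:,2]]
    m=(f.min(2).ravel()>150)&(abs(q[:,0])<170)&(abs(q[:,1])<70)&(q[:,2]>60)&(q[:,2]<330)
    q=q[m]; best=(0,0)
    for t in range(-10,100,2):
        r=np.radians(t); h=q[:,2]*np.cos(r)-q[:,0]*np.sin(r); H,_=np.histogram(h,bins=np.arange(-300,500,4))
        best=max(best,(H.max(),t))
    print('tilt peak',best,'n',len(q),'nose x,z',q[q[:,0].argmin()].round() if len(q) else None); return c
E
for F in 60 40 30 24 20; do :; done
python3 -m pendant '[[0,0,0,0,0],[0,0,0,0,0],[0,0,0,0,0]]' 50; python3 -c "
from tilt import *
st();tilt()"; python3 -m pendant '[[0,0,0,0,0],[0,0,0,0,0],[0,0,0,0,0]]' 30; python3 -c "
from tilt import *
st();tilt()"
```

```text
clock: 23.1
eef_pos: [577.0, 282.2, 261.6]
eef_rot: [3.122, 0.345, 0.0]
force: [-0.5, -0.4, -4.6]
opening: 48.0
gripper_force: 124.5
t 23.1 tcp [577.  282.2 261.6] phi 102.6 zax [ 0. -0. -1.] F [-0.5 -0.4 -4.6] open 48.0 gf 124.5 q [-0.14  0.39 -0.49  1.56  0.19  1.24 -2.01]
tilt peak (np.int64(544), -2) n 1371 nose x,z [-109.  -16.  223.]
clock: 23.45
eef_pos: [576.7, 283.3, 261.5]
eef_rot: [-3.122, -0.348, -0.0]
force: [0.1, 0.4, -4.9]
opening: 48.6
gripper_force: 124.6
t 23.45 tcp [576.7 283.3 261.5] phi 102.7 zax [ 0.  0. -1.] F [ 0.1  0.4 -4.9] open 48.6 gf 124.6 q [-0.14  0.39 -0.49  1.56  0.19  1.24 -2.01]
tilt peak (np.int64(538), -2) n 1369 nose x,z [-109.   28.  223.]
```

```bash
python3 -m pendant '[[0,0,0,0,50],[0,0,0,0,50],[0,0,0,0,50]]' 20; python3 -c "
from tilt import *
st();tilt()"; python3 -m pendant '[[0,0,0,0,54],[0,0,0,0,54],[0,0,0,0,54]]' 20; python3 -c "
from tilt import *
st();tilt()"
```

```text
clock: 23.8
eef_pos: [576.6, 283.3, 261.5]
eef_rot: [-3.122, -0.348, 0.0]
force: [-0.6, 0.4, -4.7]
opening: 48.0
gripper_force: 124.5
t 23.8 tcp [576.6 283.3 261.5] phi 102.7 zax [-0.  0. -1.] F [-0.6  0.4 -4.7] open 48.0 gf 124.5 q [-0.14  0.39 -0.49  1.56  0.19  1.24 -2.01]
tilt peak (np.int64(535), -2) n 1359 nose x,z [-110.   38.  224.]
clock: 24.15
eef_pos: [576.7, 283.2, 261.5]
eef_rot: [3.122, 0.348, 0.0]
force: [-0.3, 1.1, -5.0]
opening: 48.2
gripper_force: 124.6
t 24.15 tcp [576.7 283.2 261.5] phi 102.7 zax [ 0. -0. -1.] F [-0.3  1.1 -5. ] open 48.2 gf 124.6 q [-0.14  0.39 -0.49  1.56  0.19  1.24 -2.01]
tilt peak (np.int64(541), 0) n 1359 nose x,z [-111.  -11.  225.]
```

The grip force stays latched at 124 N. I will tip by contact instead: lower the tray into the hopper, press its lip on the front inner wall, and swing the tab up along an arc.

```bash
python3 -m pendant '[[0.009,0.002,0,0,0],[0.009,0.002,0,0,0],[0,0,0,0,0],[0,0,-0.02,0,0],[0,0,-0.02,0,0],[0,0,-0.02,0,0],[0,0,-0.02,0,0],[0,0,-0.02,0,0],[0,0,-0.014,0,0],[0,0,0,0,0],[0,0,0,0,0]]' 120; python3 -c "
from tilt import *
st();tilt()"
```

```text
clock: 25.3
eef_pos: [594.9, 287.4, 147.7]
eef_rot: [-3.122, -0.347, 0.0]
force: [0.1, 0.1, -5.2]
opening: 48.2
gripper_force: 124.7
t 25.3 tcp [594.9 287.4 147.7] phi 102.7 zax [-0.  0. -1.] F [ 0.1  0.1 -5.2] open 48.2 gf 124.7 q [-0.16  0.53 -0.46  1.62  0.26  1.06 -2.05]
tilt peak (np.int64(443), 0) n 967 nose x,z [-115.   18.  174.]
```

```bash
python3 -m pendant '[[-0.005,-0.001,0,0,0],[-0.004,-0.001,0,0,0],[0,0,0,0,0]]'; python3 -m pendant '[[-0.004,-0.001,0,0,0],[0,0,0,0,0]]'
```

```text
clock: 25.65
eef_pos: [584.9, 285.5, 148.3]
eef_rot: [-3.122, -0.349, -0.0]
force: [0.4, 0.1, -5.3]
opening: 47.9
gripper_force: 124.7
clock: 25.85
eef_pos: [582.7, 284.4, 148.5]
eef_rot: [-3.122, -0.347, -0.005]
force: [2.4, 1.0, -4.2]
opening: 48.4
gripper_force: 124.8
```

```bash
python3 -m pendant '[[-0.004,-0.001,0,0,0],[-0.004,-0.001,0.007,0,0],[-0.004,-0.001,0.007,0,0],[-0.004,-0.001,0.007,0,0],[0,0,0,0,0]]'; python3 -c "
from tilt import *
st();tilt()"
```

```text
clock: 26.35
eef_pos: [568.9, 281.6, 171.2]
eef_rot: [-3.119, -0.349, -0.014]
force: [6.7, 2.7, -3.8]
opening: 48.6
gripper_force: 124.9
t 26.35 tcp [568.9 281.6 171.2] phi 102.8 zax [ 0.009  0.004 -1.   ] F [ 6.7  2.7 -3.8] open 48.6 gf 124.9 q [-0.15  0.45 -0.48  1.68  0.24  1.06 -2.05]
tilt peak (np.int64(640), 10) n 1098 nose x,z [-119.   18.  173.]
```

```bash
python3 -m pendant '[[-0.0055,-0.0012,0.008,0,0],[-0.0055,-0.0012,0.008,0,0],[-0.0055,-0.0012,0.008,0,0],[-0.0067,-0.0015,0.007,0,0],[-0.0067,-0.0015,0.007,0,0],[-0.0067,-0.0015,0.007,0,0],[0,0,0,0,0]]'; python3 -c "
from tilt import *
st();tilt()"
```

```text
clock: 27.1
eef_pos: [528.9, 272.3, 214.7]
eef_rot: [3.122, 0.349, 0.003]
force: [3.7, 0.2, -3.6]
opening: 48.1
gripper_force: 125.0
t 27.1 tcp [528.9 272.3 214.7] phi 102.8 zax [ 0.002  0.    -1.   ] F [ 3.7  0.2 -3.6] open 48.1 gf 125.0 q [-0.12  0.34 -0.51  1.73  0.18  1.12 -2.04]
tilt peak (np.int64(857), 32) n 1590 nose x,z [-120.   18.  173.]
```

```bash
python3 -m pendant '[[-0.0078,-0.0018,0.006,0,0],[-0.0078,-0.0018,0.006,0,0],[-0.0078,-0.0018,0.006,0,0],[-0.0065,-0.0015,0.0035,0,0],[-0.0065,-0.0015,0.0035,0,0],[-0.0065,-0.0015,0.0035,0,0],[-0.0065,-0.0015,0.003,0,0],[0,0,0,0,0]]'
python3 - <<'E'
from tilt import *
st();c=tilt()
cv2.imwrite('pics/s4.png',cv2.resize(c['frame'][100:400,60:420,::-1],None,fx=2,fy=2))
E
```

```text
clock: 27.95
eef_pos: [479.6, 260.9, 244.9]
eef_rot: [-3.122, -0.348, -0.002]
force: [5.6, 1.4, -7.0]
opening: 47.6
gripper_force: 124.6
t 27.95 tcp [479.6 260.9 244.9] phi 102.7 zax [ 0.001  0.    -1.   ] F [ 5.6  1.4 -7. ] open 47.6 gf 124.6 q [-0.1   0.22 -0.53  1.81  0.12  1.14 -2.02]
tilt peak (np.int64(805), 52) n 1406 nose x,z [-120.   18.  174.]
```

View pics/s4.png

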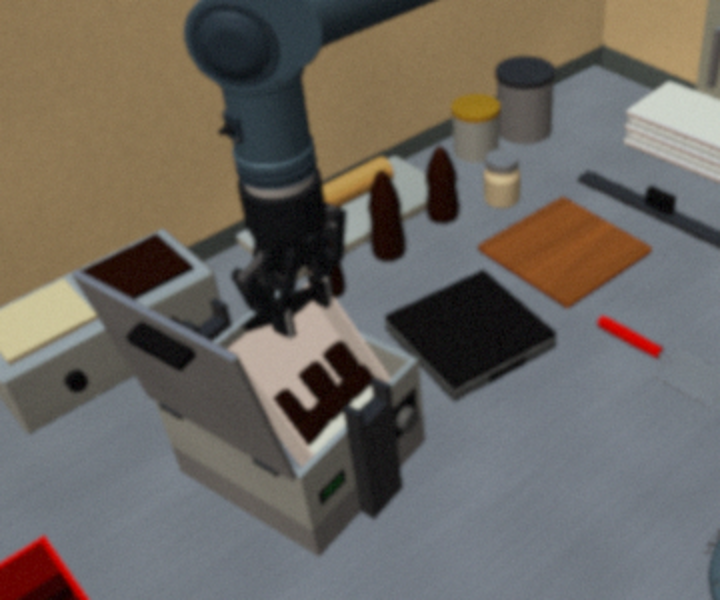

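The tray is tilted about 50° inside the hopper, and the chunks have slid down to the lip near (320,400). I tilt it further and then back it away from the wall.

```bash
python3 -m pendant '[[-0.007,-0.0016,0.003,0,0],[-0.007,-0.0016,0.003,0,0],[-0.007,-0.0016,0.002,0,0],[-0.007,-0.0016,0.002,0,0],[-0.007,-0.0016,0.001,0,0],[-0.007,-0.0016,0.001,0,0],[0,0,0,0,0],[0.007,0.0016,0.004,0,0],[0.014,0.003,0.004,0,0],[0.014,0.003,0.004,0,0],[0.014,0.003,0,0,0],[0.014,0.003,0,0,0],[0,0,0,0,0],[0,0,0,0,0]]'
python3 - <<'E'
from tilt import *
st();c=tilt()
cv2.imwrite('pics/s5.png',cv2.resize(c['frame'][100:400,60:420,::-1],None,fx=2,fy=2))
E
```

```text
clock: 29.4
eef_pos: [498.8, 264.4, 268.1]
eef_rot: [3.121, 0.347, -0.009]
force: [-0.4, 0.6, -3.5]
opening: 48.0
gripper_force: 126.0
t 29.4 tcp [498.8 264.4 268.1] phi 102.7 zax [-0.006 -0.002 -1.   ] F [-0.4  0.6 -3.5] open 48.0 gf 126.0 q [-0.1   0.24 -0.53  1.74  0.13  1.2  -2.01]
tilt peak (np.int64(532), 40) n 890 nose x,z [-46.  62. 142.]
```

View pics/s5.png

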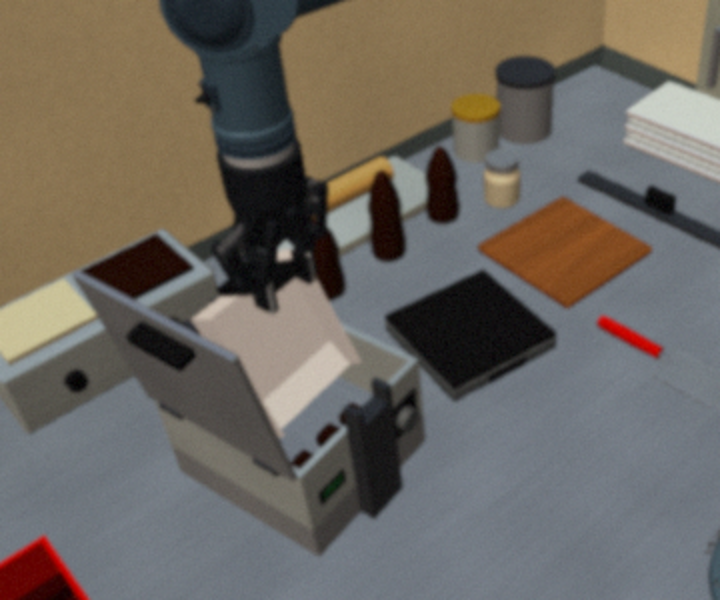

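The tray is empty and the chunks lie in the hopper by the front wall near (320,440). Next I lift out and measure the scale.

```bash
python3 -m pendant '[[0,0,0.02,0,0],[0,0,0.03,0,0],[0,0,0.03,0,0],[0,0,0.01,0,0],[0,0,0,0,0]]'
python3 - <<'E'
from st import *
st()
c=cam('top');P=cloud(c);s=c['frame'].astype(int).sum(2);Z=P[...,2]
rect(c,P,(s<130)&(Z>20)&(Z<40)&box(255,170,355,275),30,'scale',300)
rect(c,P,(s<160)&(Z<60)&box(455,140,530,310),10,'bar',100)
rect(c,P,(Z>26)&(Z<60)&box(455,140,530,310),42,'barblk',20)
save(c,'t6.png')
E
```

```text
clock: 29.95
eef_pos: [500.5, 265.6, 360.9]
eef_rot: [-3.121, -0.349, -0.005]
force: [-0.3, 0.1, -3.1]
opening: 47.8
gripper_force: 126.1
t 29.95 tcp [500.5 265.6 360.9] phi 102.8 zax [ 0.003  0.001 -1.   ] F [-0.3  0.1 -3.1] open 47.8 gf 126.1 q [-0.09  0.18 -0.53  1.61  0.09  1.37 -1.98]
scale px 301.0 221.0 xyz 535 -12 30 size 165 163 long axis deg -7.9 n 5300
bar px 487.0 225.0 xyz 539 -432 10 size 53 25 long axis deg 3.8 n 262
barblk px 488.0 224.0 xyz 535 -425 42 size 49 22 long axis deg 3.4 n 206
```

View pics/t6.png

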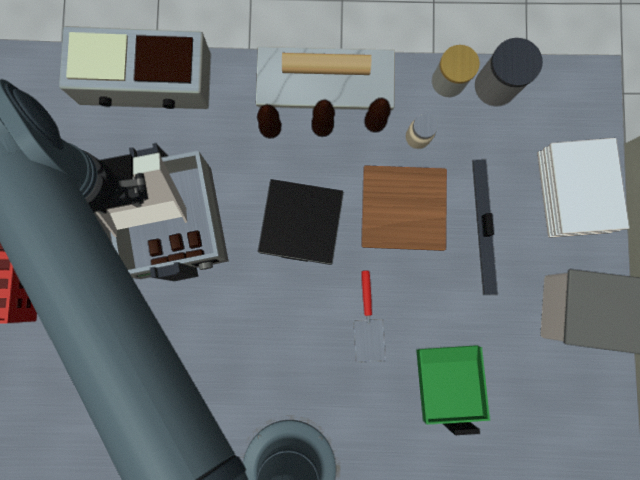

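All six chunks are visible in the hopper around (150-195,240-258). The scale is clear, so I carry the tray back.

```bash
python3 -m pendant '[[0,-0.015,0,-0.02,0],[-0.002,-0.02,0,-0.03,0],[-0.002,-0.025,0,-0.035,0],[-0.002,-0.03,0,-0.04,0],[-0.002,-0.03,0,-0.04,0],[-0.002,-0.03,0,-0.04,0],[-0.002,-0.03,-0.02,-0.04,0],[-0.003,-0.03,-0.02,-0.04,0],[-0.003,-0.025,-0.02,-0.04,0],[-0.003,-0.02,-0.02,-0.038,0],[0,-0.015,-0.02,0,0],[0,0,-0.02,0,0],[0,0,-0.02,0,0],[0,0,0,0,0],[0,0,0,0,0]]'; python3 -c "
from st import *
st()"
```

```text
clock: 31.5
eef_pos: [478.3, -6.8, 218.3]
eef_rot: [3.133, -0.225, -0.004]
force: [0.6, -0.1, -3.0]
opening: 48.1
gripper_force: 125.8
t 31.5 tcp [478.3  -6.8 218.3] phi 81.8 zax [-0.002 -0.    -1.   ] F [ 0.6 -0.1 -3. ] open 48.1 gf 125.8 q [ 0.21  0.09 -0.3   2.    0.03  1.06 -1.81]
```

```bash
python3 -m pendant '[[0,0,-0.015,0,0],[0,0,-0.015,0,0],[0,0,-0.005,0,0],[0,0,0,0,0]]'; python3 -m pendant '[[0,0,-0.004,0,0],[0,0,0,0,0]]'
```

```text
clock: 31.9
eef_pos: [479.5, -5.6, 184.2]
eef_rot: [3.134, -0.222, -0.001]
force: [-1.0, 0.1, -3.3]
opening: 47.8
gripper_force: 125.9
clock: 32.1
eef_pos: [481.5, -5.4, 181.9]
eef_rot: [3.134, -0.222, 0.006]
force: [-0.2, -0.5, 1.3]
opening: 47.5
gripper_force: 126.3
```

```bash
python3 -m pendant '[[0.004,-0.0005,-0.004,0,0],[0.0095,-0.0013,-0.003,0,0],[0.0095,-0.0013,-0.003,0,0],[0.0095,-0.0014,-0.003,0,0],[0.0095,-0.0014,-0.003,0,0],[0,0,0,0,0]]'
cat > tilt2.py <<'E'
from st import *
def tilt(yaw=-8,cx=535,cy=-12):
    c=cam('side');P=cloud(c);f=c['frame'].astype(int);a=np.radians(yaw);q=P.reshape(-1,3)-[cx,cy,0]
    q=np.c_[q[:,0]*np.cos(a)+q[:,1]*np.sin(a),-q[:,0]*np.sin(a)+q[:,1]*np.cos(a),q[:,2]]
    m=(f.min(2).ravel()>150)&(abs(q[:,0])<170)&(abs(q[:,1])<85)&(q[:,2]>25)&(q[:,2]<300); q=q[m]; B=[]
    for t in range(-10,100,2):
        r=np.radians(t); h=q[:,2]*np.cos(r)-q[:,0]*np.sin(r); H,_=np.histogram(h,bins=np.arange(-300,500,4)); B.append((H.max(),t))
    lo=q[q[:,2]<np.percentile(q[:,2],4)]
    print('tilt',sorted(B)[-3:],'n',len(q),'lowest x,z',np.median(lo,0).round(),'x range',np.percentile(q[:,0],[1,99]).round()); return c
E
python3 -c "
from tilt2 import *
st();tilt()"
```

```text
clock: 32.7
eef_pos: [533.3, -12.5, 174.2]
eef_rot: [3.133, -0.223, 0.037]
force: [2.2, -2.6, 24.3]
opening: 47.5
gripper_force: 138.3
t 32.7 tcp [533.3 -12.5 174.2] phi 81.9 zax [ 0.024 -0.002 -1.   ] F [ 2.2 -2.6 24.3] open 47.5 gf 138.3 q [ 0.2   0.23 -0.29  1.94  0.08  0.96 -1.84]
tilt [(np.int64(899), 46), (np.int64(907), 44), (np.int64(1053), 48)] n 2306 lowest x,z [-54.  -3.  41.] x range [-57.  53.]
```

```bash
python3 -m pendant '[[0.006,-0.001,-0.004,0,0],[0.006,-0.001,-0.004,0,0],[0.006,-0.001,-0.005,0,0],[0.006,-0.001,-0.005,0,0],[0.006,-0.001,-0.006,0,0],[0.005,-0.001,-0.006,0,0],[0,0,0,0,0]]'; 
python3 -c "
from tilt2 import *
st();tilt()"
```

```text
clock: 33.45
eef_pos: [580.5, -18.8, 151.6]
eef_rot: [-3.13, 0.226, -0.079]
force: [13.9, -2.1, 32.5]
opening: 47.9
gripper_force: 143.0
t 33.45 tcp [580.5 -18.8 151.6] phi 81.7 zax [ 0.051 -0.001 -0.999] F [13.9 -2.1 32.5] open 47.9 gf 143.0 q [ 0.19  0.33 -0.27  1.87  0.11  0.91 -1.85]
tilt [(np.int64(840), 28), (np.int64(867), 26), (np.int64(1029), 30)] n 2196 lowest x,z [-45.  -8.  43.] x range [-54.  80.]
```

```bash
python3 -m pendant '[[0.005,-0.0007,-0.006,0,0],[0.005,-0.0007,-0.006,0,0],[0.004,-0.0006,-0.006,0,0],[0.004,-0.0006,-0.006,0,0],[0.004,-0.0006,-0.006,0,0],[0.003,-0.0004,-0.006,0,0],[0,0,0,0,0]]'; 
python3 -c "
from tilt2 import *
st();tilt()"
```

```text
clock: 34.2
eef_pos: [590.4, -20.5, 103.8]
eef_rot: [-3.132, 0.222, -0.026]
force: [5.5, 0.3, 11.9]
opening: 47.9
gripper_force: 134.8
t 34.2 tcp [590.4 -20.5 103.8] phi 81.9 zax [ 0.017  0.001 -1.   ] F [ 5.5  0.3 11.9] open 47.9 gf 134.8 q [ 0.18  0.42 -0.26  1.85  0.14  0.87 -1.86]
tilt [(np.int64(821), 8), (np.int64(855), 4), (np.int64(939), 6)] n 1683 lowest x,z [-46.  -3.  35.] x range [-86.  60.]
```

```bash
python3 -m pendant '[[0.003,-0.0004,-0.006,0,0],[0.003,-0.0004,-0.006,0,0],[0.002,0,-0.004,0,0],[0,0,0,0,0],[0,0,0,0,0]]'; 
python3 -c "
from tilt2 import *
st();tilt()"
```

```text
clock: 34.75
eef_pos: [596.3, -21.3, 88.8]
eef_rot: [-3.133, 0.222, -0.019]
force: [-1.0, -0.5, 16.8]
opening: 47.8
gripper_force: 131.7
t 34.75 tcp [596.3 -21.3  88.8] phi 81.9 zax [ 0.012 -0.    -1.   ] F [-1.  -0.5 16.8] open 47.8 gf 131.7 q [ 0.17  0.45 -0.25  1.84  0.15  0.86 -1.86]
tilt [(np.int64(748), 2), (np.int64(775), -2), (np.int64(855), 0)] n 1493 lowest x,z [ -1. -20.  30.] x range [-88.  58.]
```

```bash
python3 -m pendant '[[0,0,0,0,100],[0,0,0,0,100],[0,0,0,0,100],[0,0,0,0,100],[0,0,0,0,100],[0,0,0.02,0,100],[0,0,0.03,0,100],[0,0,0.04,0,100],[0,0,0.04,0,100],[0,0,0.04,0,100],[0,0,0.04,0,0],[0,0,0.04,0,0],[0,0,0.03,0,0],[0,0,0.02,0,0],[0,0,0,0,0]]' 60; 
python3 -c "
from tilt2 import *
st();tilt()"
```

```text
clock: 36.3
eef_pos: [591.4, -21.3, 385.8]
eef_rot: [-3.133, 0.221, -0.011]
force: [0.0, -0.7, 1.0]
opening: 12.3
gripper_force: 0.0
t 36.3 tcp [591.4 -21.3 385.8] phi 81.9 zax [ 0.007 -0.    -1.   ] F [ 0.  -0.7  1. ] open 12.3 gf 0.0 q [ 0.2   0.19 -0.28  1.53  0.05  1.42 -1.79]
tilt [(np.int64(737), 2), (np.int64(770), -2), (np.int64(868), 0)] n 1453 lowest x,z [ 1. -7. 30.] x range [-87.  58.]
```

```bash
python3 -m pendant '[[-0.0044,0.0346,0.001,0.026,0],[-0.0044,0.0346,0.001,0.026,0],[-0.0044,0.0346,0.001,0.026,0],[-0.0044,0.0346,0.001,0.026,0],[-0.0044,0.0346,0.001,0.026,0],[-0.0044,0.0346,0,0.026,0],[-0.0044,0.0346,0,0.026,0],[-0.0044,0.0346,0,0.026,0],[-0.0044,0.0346,0,0.026,0],[-0.0044,0.0346,0,0.026,0],[-0.0044,0.0346,0,0.026,0],[-0.0044,0.0346,0,0.026,0],[-0.0044,0.0346,0,0.026,0],[-0.0044,0.0346,0,0.026,0],[0,0,0,0,0],[0,0,0,0,0],[0,0,0,0,0]]'
python3 - <<'E'
from st import *
st()
c=cam('side'); cv2.imwrite('pics/s7.png',cv2.resize(c['frame'][40:400,0:420,::-1],None,fx=1.6,fy=1.6))
# lid angle from top cam
d=cam('top');Q=cloud(d).reshape(-1,3)-[527.6,272.1,0];a=np.radians(12.8)
q=np.c_[Q[:,0]*np.cos(a)+Q[:,1]*np.sin(a),-Q[:,0]*np.sin(a)+Q[:,1]*np.cos(a),Q[:,2]]
L=q[(abs(q[:,0])<85)&(q[:,1]>95)&(q[:,1]<150)&(q[:,2]>160)&(q[:,2]<345)]
A=np.polyfit(L[:,2],L[:,1],1);print(A,len(L),L[:,2].max(),[np.median(L[abs(L[:,2]-z)<8,1]).round() for z in(180,220,260,300,330)])
E
```

```text
clock: 38.05
eef_pos: [528.8, 461.1, 385.1]
eef_rot: [3.12, 0.346, -0.002]
force: [0.0, -0.7, 0.4]
opening: -0.1
gripper_force: 0.0
t 38.05 tcp [528.8 461.1 385.1] phi 102.7 zax [-0.001 -0.003 -1.   ] F [ 0.  -0.7  0.4] open -0.1 gf 0.0 q [-0.41  0.46 -0.55  1.22  0.24  1.52 -2.28]
[ 0.17186935 75.0108254 ] 6055 341.5127510552852 [np.float64(106.0), np.float64(113.0), np.float64(119.0), np.float64(126.0), np.float64(131.0)]
```

View pics/s7.png

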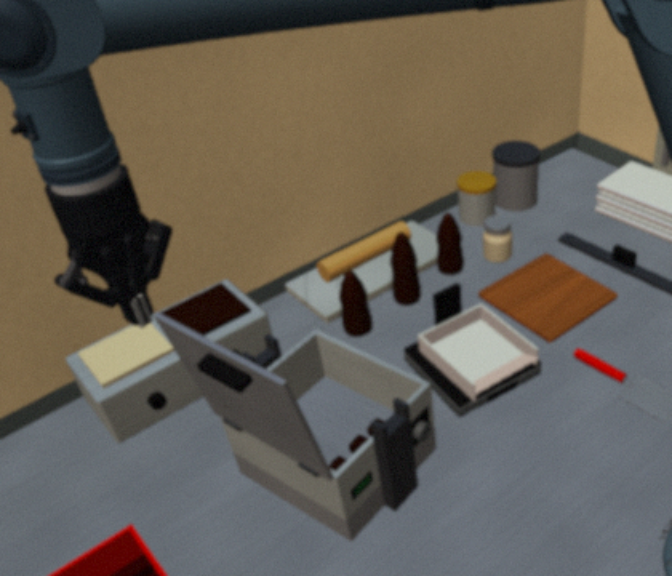

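The tray is flat and empty on the scale. The lid is near 99°, and the tool is to its left. I push it to the right.

```bash
python3 -m pendant '[[0,0,-0.03,0,0],[0,0,-0.03,0,0],[0,0,-0.025,0,0],[0.0045,-0.02,0,0,0],[0.0045,-0.02,0,0,0],[0.0045,-0.02,0,0,0],[0.0032,-0.0142,0,0,0],[0.0032,-0.0142,0,0,0],[0.0032,-0.0142,0,0,0],[0.003,-0.0133,-0.004,0,0],[0.003,-0.0133,-0.005,0,0],[0.003,-0.0133,-0.005,0,0],[0,0,0,0,0]]'; python3 -c "
from st import *
st()"
```

```text
clock: 39.45
eef_pos: [561.7, 315.7, 286.3]
eef_rot: [3.119, 0.341, -0.002]
force: [-0.2, -0.7, -0.0]
opening: -0.1
gripper_force: 0.0
t 39.45 tcp [561.7 315.7 286.3] phi 102.5 zax [-0.001 -0.004 -1.   ] F [-0.2 -0.7 -0. ] open -0.1 gf 0.0 q [-0.18  0.38 -0.52  1.52  0.2   1.29 -2.07]
```

```bash
python3 -m pendant '[[0.0026,-0.0114,-0.008,0,0],[0.0026,-0.0114,-0.008,0,0],[0.0026,-0.0114,-0.009,0,0],[0.002,-0.0091,-0.011,0,0],[0.002,-0.0091,-0.011,0,0],[0.002,-0.0091,-0.011,0,0],[0.0013,-0.0058,-0.013,0,0],[0.0013,-0.0058,-0.013,0,0],[0.0013,-0.0058,-0.013,0,0],[0.0006,-0.0026,-0.013,0,0],[0.0006,-0.0026,-0.013,0,0],[0.0006,-0.0026,-0.012,0,0],[0,0,0,0,0],[0,0,0,0,0]]'; python3 -c "
from st import *
st()"
```

```text
clock: 40.85
eef_pos: [579.0, 233.7, 152.2]
eef_rot: [3.122, 0.35, -0.002]
force: [0.3, 0.1, 0.2]
opening: -0.0
gripper_force: 0.0
t 40.85 tcp [579.  233.7 152.2] phi 102.8 zax [-0.001 -0.    -1.   ] F [0.3 0.1 0.2] open -0.0 gf 0.0 q [-0.08  0.46 -0.47  1.71  0.24  1.03 -1.98]
```

```bash
python3 -m pendant '[[0,0,-0.004,0,0],[0,0,-0.003,0,0],[0,0,-0.003,0,0],[0,0,0,0,0]]'
python3 - <<'E'
from st import *
st()
d=cam('top');Q=cloud(d).reshape(-1,3)-[527.6,272.1,0];a=np.radians(12.8)
q=np.c_[Q[:,0]*np.cos(a)+Q[:,1]*np.sin(a),-Q[:,0]*np.sin(a)+Q[:,1]*np.cos(a),Q[:,2]]
for y in(80,40,0,-40,-80,-96):
    k=(q[:,0]>-90)&(q[:,0]<-65)&(abs(q[:,1]-y)<6)&(q[:,2]<360); print(y,k.sum(),np.median(q[k,2]).round(1))
E
```

```text
clock: 41.25
eef_pos: [580.3, 234.5, 148.5]
eef_rot: [3.121, 0.349, 0.003]
force: [-7.2, -4.0, 19.4]
opening: 0.2
gripper_force: 9.7
t 41.25 tcp [580.3 234.5 148.5] phi 102.8 zax [ 0.002 -0.001 -1.   ] F [-7.2 -4.  19.4] open 0.2 gf 9.7 q [-0.08  0.46 -0.47  1.71  0.24  1.02 -1.98]
80 81 148.0
40 23 148.2
0 0 nan
-40 0 nan
-80 0 nan
-96 65 31.3
  return _methods._mean(a, axis=axis, dtype=dtype,
  ret = ret.dtype.type(ret / rcount)
```

```bash
python3 -m pendant '[[0,0,0.02,0,0],[0,0,0.04,0,0],[0,0,0.04,0,0],[-0.002,-0.035,0,-0.009,30],[-0.003,-0.039,0,-0.009,60],[-0.003,-0.039,0,-0.009,60],[-0.003,-0.039,0,-0.009,60],[-0.003,-0.039,0,-0.009,60],[-0.003,-0.039,0,-0.009,60],[-0.003,-0.039,0,-0.009,60],[-0.003,-0.039,0,-0.009,60],[-0.003,-0.039,0,-0.009,60],[-0.003,-0.039,0,-0.009,60],[-0.003,-0.039,0,-0.009,60],[-0.003,-0.039,0,-0.009,60],[-0.003,-0.039,0,-0.009,60],[-0.003,-0.039,0,-0.009,60],[-0.002,-0.039,0,-0.009,60],[-0.002,-0.039,0,-0.009,60],[0,0,0,-0.009,60]]'
python3 - <<'E'
from st import *
st()
d=cam('top');P=cloud(d);Q=P.reshape(-1,3)-[527.6,272.1,0];a=np.radians(12.8)
q=np.c_[Q[:,0]*np.cos(a)+Q[:,1]*np.sin(a),-Q[:,0]*np.sin(a)+Q[:,1]*np.cos(a),Q[:,2]]
print('lid z',[np.median(q[(q[:,0]>-90)&(q[:,0]<-65)&(abs(q[:,1]-y)<6),2]).round(1) for y in(80,40,0,-40,-80,-92)])
s=d['frame'].astype(int).sum(2)
rect(d,P,(s<220)&(P[...,2]<60)&box(455,140,530,310),10,'bar',100)
rect(d,P,(P[...,2]>30)&(P[...,2]<55)&box(455,140,530,310),42,'blk',20)
save(d,'t8.png')
E
```

```text
clock: 43.3
eef_pos: [531.2, -395.3, 242.9]
eef_rot: [3.135, 0.092, -0.002]
force: [-1.3, -0.3, -0.6]
opening: 51.0
gripper_force: 0.0
t 43.3 tcp [ 531.2 -395.3  242.9] phi 93.4 zax [-0.001 -0.006 -1.   ] F [-1.3 -0.3 -0.6] open 51.0 gf 0.0 q [ 0.69  0.4  -0.15  1.55  0.07  1.2  -0.99]
lid z [np.float64(148.5), np.float64(148.5), np.float64(147.9), np.float64(148.1), np.float64(147.9), np.float64(148.1)]
bar px 484.0 227.0 xyz 536 -428 10 size 307 36 long axis deg 4.0 n 1923
blk px 489.0 224.0 xyz 535 -425 42 size 49 20 long axis deg 4.7 n 191
```

View pics/t8.png

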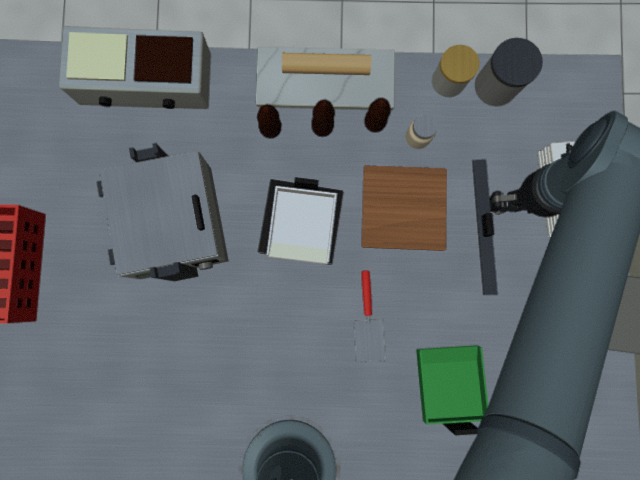

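The lid is shut: 148 mm across its whole top. The tray is on the scale and the bar's grip block is at (488,224). Now I grasp the bar.

```bash
python3 -m pendant '[[0.002,-0.016,-0.03,0.005,60],[0.002,-0.017,-0.03,0.005,60],[0,0,-0.03,0,60],[0,0,-0.03,0,60],[0,0,-0.03,0,60],[0,0,-0.02,0,60],[0,0,-0.02,0,60],[0,0,0,0,60],[0,0,0,0,60]]'; python3 -c "
from st import *
st()"
```

```text
clock: 44.25
eef_pos: [539.4, -417.8, 53.2]
eef_rot: [-3.138, -0.128, -0.0]
force: [-0.4, -0.6, -0.8]
opening: 51.4
gripper_force: 0.0
t 44.25 tcp [ 539.4 -417.8   53.2] phi 94.7 zax [ 0.     0.001 -1.   ] F [-0.4 -0.6 -0.8] open 51.4 gf 0.0 q [ 0.7   0.63 -0.14  1.62  0.1   0.89 -0.96]
```

```bash
python3 -m pendant '[[-0.003,-0.01,0,-0.012,60],[0,0,0,0,60],[0,0,-0.015,0,60],[0,0,-0.015,0,60],[0,0,-0.009,0,60],[0,0,0,0,60],[0,0,0,0,60]]'; python3 -c "
from st import *
st()"
```

```text
clock: 44.95
eef_pos: [535.3, -428.7, 12.9]
eef_rot: [-3.138, -0.107, 0.002]
force: [0.5, 0.6, 0.9]
opening: 51.3
gripper_force: 0.0
t 44.95 tcp [ 535.3 -428.7   12.9] phi 93.9 zax [-0.001  0.001 -1.   ] F [0.5 0.6 0.9] open 51.3 gf 0.0 q [ 0.71  0.69 -0.13  1.62  0.11  0.84 -0.96]
```

```bash
python3 -m pendant '[[0,0,0.003,0,0],[0,0,0,0,0],[0,0,0,0,0],[0,0,0,0,0],[0,0,0,0,0],[0,0,0,0,0]]' 80; python3 -c "
from st import *
st()"
```

```text
clock: 45.55
eef_pos: [536.8, -429.9, 18.5]
eef_rot: [3.138, 0.107, 0.003]
force: [-0.3, 1.4, 5.7]
opening: 14.2
gripper_force: 82.2
t 45.55 tcp [ 536.8 -429.9   18.5] phi 93.9 zax [ 0.002 -0.001 -1.   ] F [-0.3  1.4  5.7] open 14.2 gf 82.2 q [ 0.71  0.69 -0.13  1.62  0.11  0.84 -0.96]
```

```bash
python3 -m pendant '[[0,0,0.02,0,0],[0,0,0.03,0,0],[0,0,0.04,0,0],[0,0,0.04,0,0],[0,0,0.04,0,0],[0,0,0.04,0,0],[0,0,0.03,0,0],[0,0,0,0,0]]'; python3 -m pendant '[[0,0.02,0,0,0],[0,0.03,0,0.009,0],[-0.001,0.038,0,0.009,0],[-0.001,0.038,0,0.009,0],[-0.001,0.038,0,0.009,0],[-0.001,0.038,0,0.009,0],[-0.001,0.038,0,0.009,0],[-0.001,0.038,0,0.009,0],[-0.001,0.038,0,0.009,0],[-0.001,0.038,0,0.009,0],[-0.001,0.038,0,0.009,0],[0,0.038,0,0.009,0],[0,0.038,0,0.009,0],[0,0.038,0,0.009,0],[0,0.038,0,0.009,0],[0,0.038,0,0.009,0],[0,0.038,0,0.009,0],[0,0.038,0,0.01,0],[0,0.03,0,0,0],[0,0.014,0,0,0]]';python3 -m pendant '[[0,0,0,0,0],[0,0,0,0,0],[0,0,0,0,0]]'
cat > barm.py <<'E'
from st import *
def bar(zlo,zhi):
    st(); a=np.radians(12.8)
    for n in('side','top'):
        d=cam(n);P=cloud(d);Q=P.reshape(-1,3)-[527.6,272.1,0]
        q=np.c_[Q[:,0]*np.cos(a)+Q[:,1]*np.sin(a),-Q[:,0]*np.sin(a)+Q[:,1]*np.cos(a),Q[:,2]]
        k=(abs(q[:,0])<190)&(abs(q[:,0])>35)&(abs(q[:,1])<50)&(q[:,2]>zlo)&(q[:,2]<zhi)&(abs(abs(q[:,0])-120)>13); b=q[k]
        if len(b)<30: print(n,len(b)); continue
        A=np.polyfit(b[:,0],b[:,1],1); B=np.polyfit(b[:,0],b[:,2],1)
        print(n,len(b),'yaw vs melter',A[0].round(3),'y0',A[1].round(1),'pitch',B[0].round(3),'z',B[1].round(1),'x ends',np.percentile(b[:,0],[.5,99.5]).round(),'y',np.percentile(b[:,1],[2,98]).round())
    return
E
python3 -c "
from barm import *
bar(225,275)"
```

```text
clock: 46.35
eef_pos: [537.9, -431.2, 262.5]
eef_rot: [3.133, 0.106, 0.012]
force: [0.3, -0.8, -2.4]
opening: 14.2
gripper_force: 81.4
clock: 48.35
eef_pos: [523.8, 276.0, 254.2]
eef_rot: [-3.12, -0.356, 0.008]
force: [-0.2, 1.0, -2.6]
opening: 14.3
gripper_force: 81.2
clock: 48.65
eef_pos: [527.4, 269.3, 256.2]
eef_rot: [3.12, 0.341, -0.002]
force: [0.2, -0.3, -2.3]
opening: 14.6
gripper_force: 81.2
t 48.65 tcp [527.4 269.3 256.2] phi 102.5 zax [-0.001 -0.003 -1.   ] F [ 0.2 -0.3 -2.3] open 14.6 gf 81.2 q [-0.07  0.31 -0.57  1.69  0.18  1.2  -2.04]
side 955 yaw vs melter 0.009 y0 1.4 pitch -0.007 z 245.4 x ends [-156.  152.] y [-16.  13.]
top 954 yaw vs melter 0.036 y0 -9.3 pitch 0.002 z 247.0 x ends [-87. 154.] y [-19.  10.]
```

```bash
python3 -m pendant '[[0,0.0025,-0.01,0.005,0],[0,0,-0.02,0,0],[0,0,-0.02,0,0],[0,0,-0.01,0,0],[0,0,0,0,0],[0,0,0,0,0]]'; python3 -c "
from barm import *
bar(168,200)"
```

```text
clock: 49.35
eef_pos: [526.9, 275.2, 197.2]
eef_rot: [-3.121, -0.355, -0.001]
force: [-0.3, 0.6, -2.4]
opening: 14.2
gripper_force: 81.2
t 49.35 tcp [526.9 275.2 197.2] phi 103.0 zax [ 0.  0. -1.] F [-0.3  0.6 -2.4] open 14.2 gf 81.2 q [-0.09  0.37 -0.56  1.75  0.22  1.09 -2.07]
side 898 yaw vs melter 0.02 y0 7.5 pitch -0.0 z 186.8 x ends [-157.  154.] y [-11.  19.]
top 700 yaw vs melter 0.064 y0 -5.1 pitch 0.004 z 188.5 x ends [-62. 156.] y [-12.  17.]
```

```bash
python3 -m pendant '[[0.0007,-0.003,-0.005,-0.004,0],[0,0,0,0,0],[0,0,0,0,0],[0,0,0,0,0]]'; python3 -c "
from barm import *
bar(168,200)"
```

```text
clock: 49.85
eef_pos: [527.4, 272.2, 192.1]
eef_rot: [-3.122, -0.349, -0.0]
force: [-0.8, -0.8, -2.2]
opening: 14.2
gripper_force: 81.2
t 49.85 tcp [527.4 272.2 192.1] phi 102.8 zax [ 0.  0. -1.] F [-0.8 -0.8 -2.2] open 14.2 gf 81.2 q [-0.08  0.37 -0.56  1.75  0.22  1.08 -2.07]
side 898 yaw vs melter 0.015 y0 4.6 pitch -0.0 z 181.6 x ends [-157.  154.] y [-14.  16.]
top 683 yaw vs melter 0.062 y0 -8.7 pitch 0.002 z 183.0 x ends [-59. 155.] y [-16.  13.]
```

```bash
python3 -m pendant '[[0,0,-0.007,0,0],[0,0,-0.006,0,0],[0,0,0,0,0]]'; python3 -m pendant '[[0,0,-0.004,0,0],[0,0,-0.003,0,0],[0,0,0,0,0]]'; python3 -m pendant '[[0,0,-0.002,0,0],[0,0,0,0,0]]'; python3 -c "
from barm import *
bar(150,168)"
```

```text
clock: 50.25
eef_pos: [526.3, 271.4, 177.3]
eef_rot: [3.121, 0.349, -0.005]
force: [0.6, -0.4, -2.8]
opening: 14.4
gripper_force: 81.2
clock: 50.55
eef_pos: [527.4, 272.2, 171.8]
eef_rot: [-3.122, -0.349, -0.0]
force: [0.1, 0.3, -3.3]
opening: 14.2
gripper_force: 81.4
clock: 50.75
eef_pos: [527.6, 272.4, 171.4]
eef_rot: [3.122, 0.349, 0.001]
force: [-1.6, -1.0, 4.1]
opening: 14.2
gripper_force: 82.1
t 50.75 tcp [527.6 272.4 171.4] phi 102.8 zax [ 0.001 -0.    -1.   ] F [-1.6 -1.   4.1] open 14.2 gf 82.1 q [-0.09  0.4  -0.55  1.77  0.24  1.04 -2.08]
side 870 yaw vs melter 0.018 y0 4.9 pitch 0.0 z 160.7 x ends [-157.  154.] y [-14.  16.]
top 836 yaw vs melter 0.152 y0 -20.4 pitch 0.041 z 156.5 x ends [-100.  155.] y [-47.  16.]
```

Contact on the saddles at the expected height. I release and back off.

```bash
python3 -m pendant '[[0,0,0,0,60],[0,0,0,0,60],[0,0,0,0,60],[0,0,0,0,60],[0,0,0.01,0,60],[0,0,0.02,0,60],[0,0,0.03,0,60],[0,0,0.04,0,60],[0,0,0.04,0,60],[0,-0.03,0.02,0,60],[-0.02,-0.03,0,0,60],[-0.02,-0.03,0,0,60],[-0.02,-0.03,0,0,60],[-0.02,-0.03,0,0,60],[0,-0.03,0,0,60],[0,0,0,0,60],[0,0,0,0,60]]'
python3 - <<'E'
from barm import *
bar(156,166)
d=cam('top');P=cloud(d);s=d['frame'].astype(int).sum(2);Z=P[...,2]
rect(d,P,(Z>182)&(Z<205)&box(90,140,240,290),195,'blk',15)
Q=P.reshape(-1,3)-[527.6,272.1,0];a=np.radians(12.8)
q=np.c_[Q[:,0]*np.cos(a)+Q[:,1]*np.sin(a),-Q[:,0]*np.sin(a)+Q[:,1]*np.cos(a),Q[:,2]]
print('lid z',[np.median(q[(q[:,0]>-90)&(q[:,0]<-65)&(abs(q[:,1]-y)<6),2]).round(1) for y in(80,40,-40,-80,-92)])
for n,c,bx in(('top',d,(80,120,460,300)),('side',cam('side'),(80,150,460,420))):
    im=c['frame'][bx[1]:bx[3],bx[0]:bx[2],::-1]; cv2.imwrite(f'pics/f_{n}.png',cv2.resize(im,None,fx=2,fy=2))
E
```

```text
clock: 52.55
eef_pos: [447.5, 91.9, 330.8]
eef_rot: [-3.122, -0.347, -0.002]
force: [-0.1, 0.7, 0.1]
opening: 51.3
gripper_force: 0.0
t 52.55 tcp [447.5  91.9 330.8] phi 102.7 zax [ 0.001  0.001 -1.   ] F [-0.1  0.7  0.1] open 51.3 gf 0.0 q [ 0.2  -0.05 -0.47  1.89 -0.02  1.29 -1.61]
side 908 yaw vs melter -0.0 y0 2.0 pitch 0.002 z 161.6 x ends [-156.  154.] y [-14.  16.]
top 393 yaw vs melter -0.001 y0 -0.5 pitch -0.001 z 162.9 x ends [ 75. 155.] y [-15.  14.]
lid z [np.float64(147.9), np.float64(148.4), np.float64(nan), np.float64(nan), np.float64(nan)]
  return _methods._mean(a, axis=axis, dtype=dtype,
  ret = ret.dtype.type(ret / rcount)
```

View pics/f_top.png

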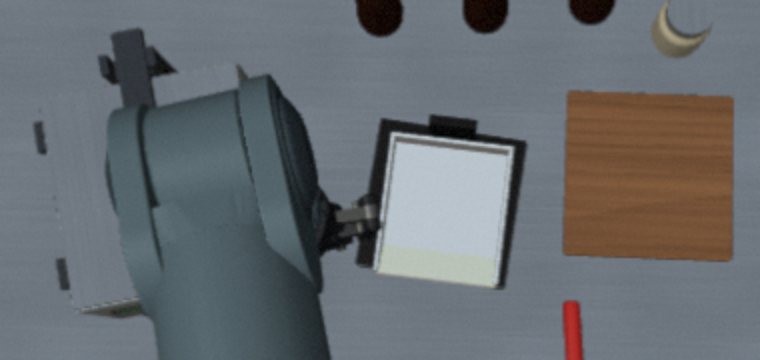

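View pics/f_side.png

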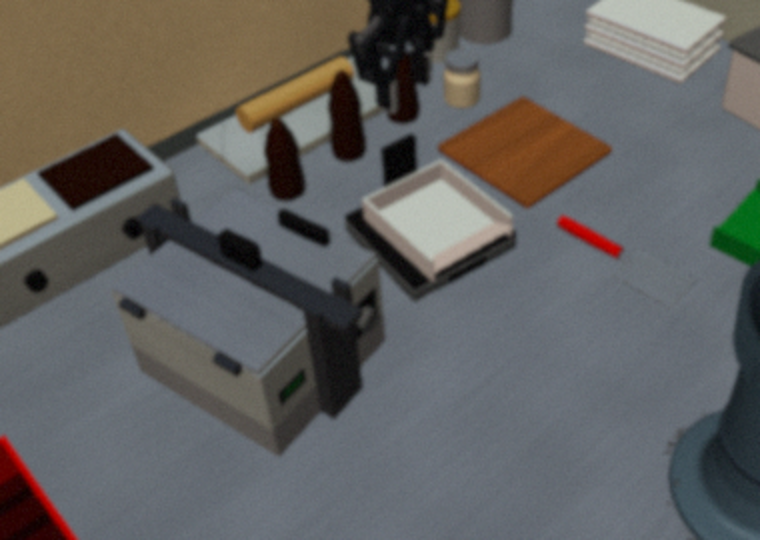

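The bar lies in both forks with its grip block at (240,248), within 2 mm of centre, level and parallel to the melter. The lid is shut, the tray is flat on the scale, and the figures and jar are standing.

```bash
python3 -c "
from station import sign_off
print(sign_off())"
```

```text
the job is handed in; nothing more can be done
None
```

I handed the job in with all six chunks in the hopper, the empty tray flat on the scale, the lid shut and the bar centred in both brackets, at about 53 s of the 210 s allowed; the sign-off gave no verdict.

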